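# Free the seized transit pins of a carousel drive and check its bearing

## Robot

A 6-joint arm with a two-finger parallel gripper is mounted at the origin on a cart in front of the work surface, level with it; the furniture and walls round the work are solid. World frame = base frame: x ahead of the robot, y to its left, z up, the work surface at z = 0. Lengths are in mm, angles in rad, forces in N, time in s.
With the tool pointing down it reaches from about 350 to 875 mm from the base axis. Payload 4.2 kg.
Tool frame: the origin (TCP) lies at the very end of the fingers, on their centre line; the grasp point (between the pads) lies 19 mm behind it; z points along the fingers, y is the line along which they close (so a half turn about z gives the same grasp; the last joint's range is limited). The gripper opens to 85 mm and grips with 20 to 120 N. Pads are 22 mm wide; open, the fingers measure 114 mm over their backs; the gripper's body (76 mm by 85 mm) begins 54 mm behind the grasp point. The pads swing forward as they close: fully open they stand 13 mm farther back than shut.
Start: joints at [1.45, 0.385, 0.008, 0, -1.194, -0.259], TCP at [231.676, 580.453, 231.312] pointing down, gripper open.
Joint ranges: [-3.14, 3.14], [-1.21, 2.06], [-1.07, 1.41], [-3.16, 2.05], [-2.99, -0.16], [-3.1, 3.1]. Speed limits (rad/s): [2.79, 2.79, 3.14, 3.14, 3.14, 3.14].

## Interface

Orientations are given as a unit quaternion [x, y, z, w].
In Python, from bench import arm, optics gives the robot as it stands. The module is installed in compiled form; this text tells all that it offers.
- The arm moves only by the tool step_arm, never from a script. Its argument "motion" is a list of rows, each an object with "dr": the turn, a rotation vector about the tool's x, y, z in units of 8 degrees (1.0 is 8 degrees), a list of three; "slide": the shift along the tool's x, y, z in mm, a list of three; "jaw": the finger opening in mm, from 0 to 85.4. A call has exactly 8 rows; each row is the pose to reach, as a shift and turn from the pose commanded when the call began, along the tool's axes at that moment; what a row does not reach only later rows make up. A row lasts 1/8 s, in which the tool goes at most 62.5 mm and 10.7 degrees, less where a joint would pass 70% of its speed; a pose out of reach is approached as far as the arm can. A call with a gripper value outside its range is refused whole. The fingers move at their own pace and stop on an object; the grip force is fixed at half the most. Time passes only in rows, so rows that repeat a pose let the fingers close, or fill a call up. It gives the time, the measured TCP pose, the force, the opening and the grip force at its end, in the units of the state.
- arm.read_state(): the state, without advancing time (a new reading comes with each control period).
- optics.get_image(name): name is "scene" or "top"; returns the picture (420x560x3 uint8, blue, green, red); there is no depth.
- optics.camera_info(name): a dict with "camera_matrix" (3x3 intrinsics, pixels), "view" (4x4, takes a point from world to camera coordinates). Camera axes: x right, y up, looking along -z (the intrinsics and any distortion apply to the point x, -y, -z); pixel columns grow to the right and rows downward; lengths in mm; the calibration is good to about 2 mm. A picture is of the moment at which its call begins. camera_info takes no time and is no camera call.
- arm.job_done(): hands the job in; it is judged then, once.
The state is a dict: "clock": time; "joints": joint angles; "joint_vel": joint speeds; "joint_efforts": joint torques, N m; "position": TCP position; "ee_rot": TCP orientation; "contact_force": force on the tool from outside, world axes, zero at the start; "wrist_torque": the same for the moment, N m; "gripper_width": finger opening in mm; "grasp_force": force on a finger pad.
Only numpy, scipy, OpenCV 4.12 (cv2) and the standard library are available. Lean on these libraries where they do the work, as an engineer would, in place of code of your own. Each camera call takes 0.05 s, during which the arm holds its last target. There are 200 camera calls.

## Task

Isolate the carousel drive by pressing the red, then the yellow, then the blue key fully down, one at a time. Work every seized orange-winged pin out of its mount by twisting it back and forth while pulling gently upward (a straight pull strains the rubber under the mount), and put all of them into the grey parts bin. Then feel the hub for bearing play by rocking its black knob well over to each side twice, let it come upright, and press the green key to log the check; leave the amber bottle alone.

Things in the scene. Friction and masses are not known exactly. Their poses are not given: they have to be found in the camera images.
- drive: round grey carousel drive base, 176 mm across, 16 mm thick, fixed. Origin: centre of its underside, z up. Three dark steel pin mounts (40 mm square, tops 46 mm above the bench) stand 66 mm from its centre at +60 (mount 1), 180 (2) and -60 degrees (3) from its x axis. The blue hub in the middle has forked ears, tops 62 mm above the bench, that straddle the pins under their collars.
- hub_knob (a point): centre of the black knob on the hub: upright cylinder 30 mm in diameter, 32 mm tall, 122 mm above the bench on the drive's centre line. The hub rocks about the drive's x axis, pivot 106 mm below this point, so the knob goes side to side along the drive's y axis.
- hub (a joint): rocking angle of the hub in rad: 0 upright, + when the knob leans to the drive's -y side, stops at -0.14 and +0.14 (15 mm at the knob). A soft spring (3 N at the knob at 0.1 rad) sets it upright when let go. Pins still in place hold it down.
- pin_1_mid (a point): seized pin 1 (may be absent), upright in mount 1 at first; 90 mm, 120 g. From the tip: steel shank 16 mm thick to 50 mm, collar 22 mm across to 54, orange wing to 90 (36 mm wide along own x, 10 thick along own y). This point: on the axis 45 mm above the tip, z towards the wing; wing centre 26.5 mm further up. The wing's width points to the hub within 0.35 rad. Lift 55 mm to clear the ear.
- mount_1 (a joint): rise of mount 1 on its rubber in m, 0 at rest, stop 0.009, 1 mm per 3 N of upward pull; over 0.006 overstrains it. Spring jaws in it grip the lower 28 mm of shank: a straight pull needs over 20 N; while the pin is twisted (0.2 N m, any angle, either way) only about 10 N if the pull is slow (such as 3 mm/s at 1 rad/s). Free after about 30 mm.
- pin_2_mid (a point): seized pin 2 (may be absent), upright in mount 2 at first; 90 mm, 120 g. From the tip: steel shank 16 mm thick to 50 mm, collar 22 mm across to 54, orange wing to 90 (36 mm wide along own x, 10 thick along own y). This point: on the axis 45 mm above the tip, z towards the wing; wing centre 26.5 mm further up. The wing's width points to the hub within 0.35 rad. Lift 55 mm to clear the ear.
- mount_2 (a joint): rise of mount 2 on its rubber in m, 0 at rest, stop 0.009, 1 mm per 3 N of upward pull; over 0.006 overstrains it. Spring jaws in it grip the lower 28 mm of shank: a straight pull needs over 20 N; while the pin is twisted (0.2 N m, any angle, either way) only about 10 N if the pull is slow (such as 3 mm/s at 1 rad/s). Free after about 30 mm.
- pin_3_mid (a point): seized pin 3 (may be absent), upright in mount 3 at first; 90 mm, 120 g. From the tip: steel shank 16 mm thick to 50 mm, collar 22 mm across to 54, orange wing to 90 (36 mm wide along own x, 10 thick along own y). This point: on the axis 45 mm above the tip, z towards the wing; wing centre 26.5 mm further up. The wing's width points to the hub within 0.35 rad. Lift 55 mm to clear the ear.
- mount_3 (a joint): rise of mount 3 on its rubber in m, 0 at rest, stop 0.009, 1 mm per 3 N of upward pull; over 0.006 overstrains it. Spring jaws in it grip the lower 28 mm of shank: a straight pull needs over 20 N; while the pin is twisted (0.2 N m, any angle, either way) only about 10 N if the pull is slow (such as 3 mm/s at 1 rad/s). Free after about 30 mm.
- bin: loose grey open parts bin, 133 x 133 mm outside, 125 x 125 mm inside, 50 mm tall, floor 4 mm thick. Origin: centre of its underside; axes along its sides, z up. It may be knocked a little out of place.
- key_red_top (a point): centre of the top of the round red key (26 mm in diameter) on the white key panel; pressed straight down
- key_yellow_top (a point): centre of the top of the round yellow key (26 mm in diameter) on the white key panel; pressed straight down
- key_blue_top (a point): centre of the top of the round blue key (26 mm in diameter) on the white key panel; pressed straight down
- key_green_top (a point): centre of the top of the round green key (26 mm in diameter) on the white key panel; pressed straight down
- key_red (a joint): travel of the red key in m: 0 up, 0.006 fully down (5 N), springs back
- key_yellow (a joint): travel of the yellow key in m: 0 up, 0.006 fully down (5 N), springs back
- key_blue (a joint): travel of the blue key in m: 0 up, 0.006 fully down (5 N), springs back
- key_green (a joint): travel of the green key in m: 0 up, 0.006 fully down (5 N), springs back
- panel: white key panel, 74 x 190 mm (long side along its y), 26 mm tall, fixed; origin at the centre of its underside. The four keys stand on it in a row along its y, 46 mm apart, in an order that differs from start to start.
- amber_bottle: small amber bottle with red cap, 52 mm across, 106 mm tall, origin at the centre of its underside; a bystander to be left alone
Mind the look-alikes: they are no part of the job. Leave any turquoise look-alike of the part that bears pin_3_mid alone.

How it is judged:
By the outcome, as a careful person would: the job done as asked, in the order asked, and still so for the second after the job is handed in, with the robot touching nothing.
Of pin_1, pin_2, pin_3 only 2 to 3 are there at a start; the rules pass over those that are not, and their reading is None.
At some moment in a run one of bin may be knocked a few centimetres aside while the robot is not near it.
Once in a run the grip may slacken for a moment while it holds something.
It also fails if it takes over 210 s, if anything falls off the work surface, if the arm or the gripper's body presses on something with over 40 N, if the wrist force passes 120 N, or if a joint passes its speed limit or range.

## Working session

There is one attempt and no reset: what is moved stays moved. The work goes in short steps, Python scripts to look and compute and a tool call to move; the robot and the scene stay as the last step left them, time stands still between calls to the robot, and variables do not carry over. Pictures are saved under pics/ and viewed, at most 14 in all, crops included, and the job is handed in when it is done.

Besides the shell and the picture viewer there is one more tool, called after ">>>" as a command line: name --argument value ..., lists and objects as JSON in quotes. step_arm: Moves the arm, as the interface text tells. Its arguments: {"type":"object","properties":{"motion":{"type":"array","items":{"type":"object","properties":{"dr":{"type":"array","items":{"type":"number"}},"slide":{"type":"array","items":{"type":"number"}},"jaw":{"type":"number"}}}}},"required":["motion"]}

```bash
mkdir -p pics; python3 - <<'E'
from bench import arm, optics
import cv2
for n in("scene","top"):
    cv2.imwrite(f"pics/{n}0.png",optics.get_image(n)); i=optics.camera_info(n); print(n,i)
print(arm.read_state())
E
```

```text
scene {'camera_matrix': array([[478.24105819,   0.        , 285.71969436],
       [  0.        , 478.24105819, 212.78077583],
       [  0.        ,   0.        ,   1.        ]]), 'view': array([[-5.14016387e-01, -8.57776950e-01,  2.42018856e-03,
         3.10003166e+02],
       [ 4.22314950e-01, -2.50611232e-01,  8.71116579e-01,
        -3.35383187e+02],
       [-7.46617196e-01,  4.48790278e-01,  4.91070310e-01,
        -5.59533713e+02],
       [ 0.00000000e+00,  0.00000000e+00,  0.00000000e+00,
         1.00000000e+00]])}
top {'camera_matrix': array([[454.04677165,   0.        , 281.63302432],
       [  0.        , 454.04677165, 200.9949513 ],
       [  0.        ,   0.        ,   1.        ]]), 'view': array([[ 3.03069686e-03, -9.99994791e-01, -1.11025779e-03,
         2.23213014e+01],
       [ 9.75568336e-01,  2.71276519e-03,  2.19679454e-01,
        -6.23498484e+02],
       [-2.19675298e-01, -1.74891417e-03,  9.75571476e-01,
        -1.01263130e+03],
       [ 0.00000000e+00,  0.00000000e+00,  0.00000000e+00,
         1.00000000e+00]])}
{'clock': 0.1, 'joints': array([ 1.44962254e+00,  3.85484222e-01,  6.74505425e-03, -4.25521903e-04,
       -1.19398732e+00, -2.58583140e-01]), 'joint_vel': array([-0.00146927, -0.00088491,  0.00287953, -0.00070452, -0.00018472,
        0.00145236]), 'joint_efforts': array([-1.15541065e-03, -3.93318880e+01,  1.88931924e+01,  4.19804737e+00,
       -2.57233754e-03,  7.56970508e-06]), 'position': array([231.48683082, 579.9860408 , 230.32279423]), 'ee_rot': array([ 9.82011890e-01, -1.88816517e-01, -1.31038791e-04,  9.76379899e-04]), 'contact_force': array([-0.33863869,  0.09543398,  0.56992599]), 'wrist_torque': array([0.02415917, 0.00672745, 0.01077801]), 'grasp_force': 0.0, 'gripper_width': 85.5240455553485}
```

View pics/scene0.png

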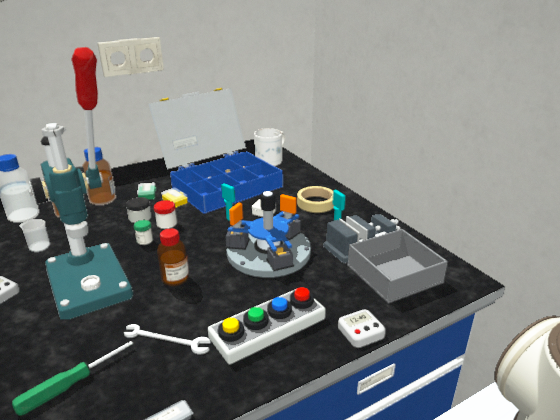

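View pics/top0.png

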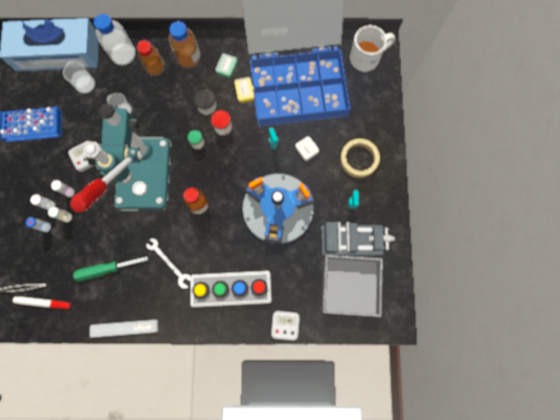

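Scene: panel from left to right yellow, green, blue, red (top view: 200,290; 220,289; 239,288; 259,287). Drive at about top (278,208), bin at (353,286), bottle at (195,201), turquoise look-alikes at (273,138) and (354,199). Zooming in on the drive.

```bash
cat > h.py <<'E'
from bench import arm, optics
import cv2, numpy as np
from scipy.spatial.transform import Rotation as R
I={n:optics.camera_info(n) for n in("scene","top")}
def proj(n,p):
    q=I[n]["view"][:3]@np.append(p,1); K=I[n]["camera_matrix"]
    return (K@[q[0]/-q[2],-q[1]/-q[2],1])[:2]
def back(n,uv,z):
    K=I[n]["camera_matrix"];V=I[n]["view"];r=np.linalg.inv(K)@[uv[0],uv[1],1]
    d=V[:3,:3].T@[r[0],-r[1],-r[2]];c=-V[:3,:3].T@V[:3,3]
    return c+d*(z-c[2])/d[2]
def blob(im,lo,hi,box,minA=15):
    h=cv2.cvtColor(im,cv2.COLOR_BGR2HSV);m=cv2.inRange(h,lo,hi);k=np.zeros_like(m);x0,y0,x1,y1=box;k[y0:y1,x0:x1]=m[y0:y1,x0:x1]
    n,l,s,c=cv2.connectedComponentsWithStats(k)
    return [(c[i].round(1),int(s[i,4]),cv2.minAreaRect(np.argwhere(l==i)[:,::-1].astype(np.float32))) for i in range(1,n) if s[i,4]>=minA]
E
python3 - <<'E'
from h import *
t=cv2.imread("pics/top0.png");s=cv2.imread("pics/scene0.png")
a=cv2.resize(t[160:260,225:330],None,fx=4,fy=4,interpolation=cv2.INTER_CUBIC)
b=cv2.resize(s[175:275,205:325],None,fx=3.3,fy=4,interpolation=cv2.INTER_CUBIC)
cv2.imwrite("pics/c0.png",np.hstack([a[:400],cv2.resize(b,(378,400))]))
for nm,lo,hi in(("red",(0,150,120),(5,255,255)),("red2",(174,150,120),(180,255,255)),("yel",(25,150,120),(33,255,255)),("grn",(50,120,60),(75,255,255)),("blue",(100,150,100),(115,255,255))):
    for c,A,r in blob(t,lo,hi,(190,270,272,305)): print(nm,c,A,back("top",c,36).round(1))
for c,A,r in blob(t,(8,150,120),(22,255,255),(235,165,325,250),5): print("orange",c,A,r[1],r[2],back("top",c,105).round(1))
m=cv2.inRange(cv2.cvtColor(t,cv2.COLOR_BGR2HSV),(0,0,60),(180,60,180))
for c,A,r in blob(t,(0,0,60),(180,60,255),(315,250,395,325),300): print("bin",c,A,r,back("top",r[0],50).round(1))
for c,A,r in blob(t,(0,0,150),(180,60,255),(185,265,280,312),300): print("panel",c,A,r,back("top",r[0],26).round(1))
E
```

```text
red [258.7 286.6] 119 [423.9  77.6  36. ]
yel [199.7 289.7] 108 [416.3 216.5  36. ]
grn [219.4 288.6] 113 [418.9 170.2  36. ]
blue [239.  287.6] 106 [421.4 124.1  36. ]
orange [255.  182.9] 98 (7.661634922027588, 15.243459701538086) 61.38954162597656 [658.3  86.1 105. ]
orange [303.8 190.5] 72 (15.20526123046875, 5.366562843322754) 63.43495178222656 [640.4 -27.2 105. ]
orange [272.7 234.4] 9 (5.0, 1.0) -0.0 [537.8  44.1 105. ]
bin [353.8 287. ] 5650 ((354.5, 287.0), (74.0, 79.0), 90.0) [ 423.1 -146.    50. ]
panel [229.1 287.1] 1507 ((227.99301147460938, 288.355224609375), (32.83255386352539, 84.88455963134766), 87.22978973388672) [419.9 151.1  26. ]
```

View pics/c0.png

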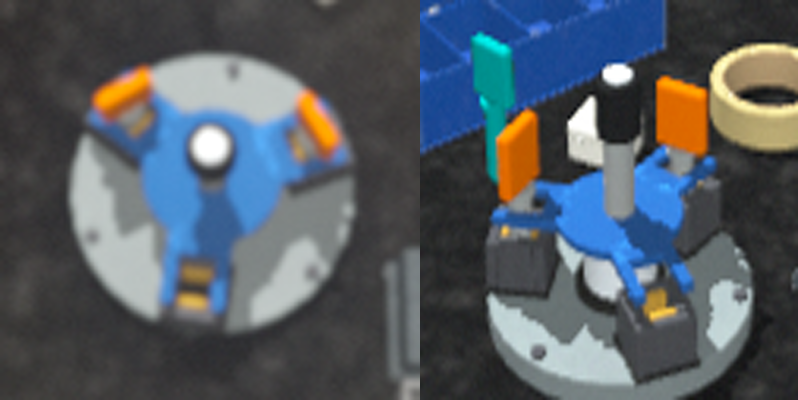

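The crop shows two pins: far-left (mount at about +50°) and far-right (about -70°). The mount nearest the robot is empty, with only brass jaws showing. I'll fit the wings in both views.

```bash
cat >> h.py <<'E'
from scipy.optimize import minimize
def wingmask(n,x,y,yaw,tip,S=4):
    pts=[]
    for a in(-18,18):
        for b in(-5,5):
            for z in(54,90):
                c,s=np.cos(yaw),np.sin(yaw); pts.append(proj(n,[x+c*a-s*b,y+s*a+c*b,tip+z]))
    h=cv2.convexHull(np.float32(pts)); m=np.zeros((420,560),np.uint8)
    cv2.fillConvexPoly(m,np.round(h*256).astype(np.int32),255,cv2.LINE_AA,8); return cv2.GaussianBlur(m/255.,(0,0),1.2)
def orange(im,box):
    m=cv2.inRange(cv2.cvtColor(im,cv2.COLOR_BGR2HSV),(6,130,90),(22,255,255)); k=np.zeros(m.shape);x0,y0,x1,y1=box;k[y0:y1,x0:x1]=m[y0:y1,x0:x1]/255.
    return cv2.GaussianBlur(k,(0,0),1.2)
def fitpin(obs,x0,y0,tip0=17):
    f=lambda p:sum(((wingmask(n,*p)-o)**2).sum() for n,o in obs.items())
    best=None
    for yw in np.arange(0,np.pi,np.pi/6):
        r=minimize(f,[x0,y0,yw,tip0],method="Nelder-Mead",options=dict(initial_simplex=np.array([[x0,y0,yw,tip0]]*5)+np.vstack([np.zeros(4),np.diag([8,8,.4,4])]),maxiter=200))
        if best is None or r.fun<best.fun: best=r
    return best
E
python3 - <<'E'
from h import *
t=cv2.imread("pics/top0.png");s=cv2.imread("pics/scene0.png")
P=[]
for tb,sb,g in (((240,170,268,196),(225,200,247,228),(650,85)),((292,178,318,202),(277,190,300,217),(633,-27))):
    r=fitpin({"top":orange(t,tb),"scene":orange(s,sb)},*g);print(r.x.round(2),r.fun, [orange(t,tb).sum(),orange(s,sb).sum()]);P.append(r.x[:2])
a,b=map(np.array,P);d=b-a;print("dist (114.3)",np.linalg.norm(d))
n=np.array([d[1],-d[0]])/np.linalg.norm(d); print("centre",(a+b)/2+33*n,(a+b)/2-33*n, "empty dir",n)
print("knob top", back("top",(278,196.5),138), "disc", back("top",(278.2,208),16))
for nm,lo,hi,uvt in(("red",(0,150,100),(5,255,255),(258.7,286.6)),("yel",(25,150,100),(33,255,255),(199.7,289.7)),("grn",(50,110,50),(75,255,255),(219.4,288.6)),("blue",(100,150,90),(115,255,255),(239,287.6))):
    L=blob(s,lo,hi,(212,285,325,345));c=max(L,key=lambda q:q[1])[0]
    zz=np.arange(20,60,.5);e=[np.linalg.norm(proj("scene",back("top",uvt,z))-c) for z in zz];i=int(np.argmin(e));print(nm,c,zz[i],round(e[i],2),back("top",uvt,zz[i]).round(1))
g=[back("top",p,50).round(0) for p in((323,256),(382,257),(381,317),(322,315))];print(g)
E
```

```text
[663.42  83.36   2.23  14.5 ] 30.838886350931535 [np.float64(108.0), np.float64(241.0)]
[ 6.4345e+02 -2.9200e+01  3.7000e-01  1.5200e+01] 27.226885629743563 [np.float64(83.0), np.float64(288.0)]
dist (114.3) 114.31525248794043
centre [620.94109751  32.84243741] [685.92662618  21.31503249] empty dir [-0.98462922  0.17465765]
knob top [618.23711756  32.1543551  138.        ] disc [617.50569006  32.73969493  16.        ]
red [301.6 293.6] 43.0 0.69 [423.6  77.3  43. ]
yel [230.3 324.3] 44.0 0.69 [416.  215.1  44. ]
grn [255.5 314.1] 42.5 0.87 [418.7 169.3  42.5]
blue [279.  303.7] 42.5 0.66 [421.2 123.4  42.5]
[array([495., -74.,  50.]), array([ 493., -213.,   50.]), array([ 356., -205.,   50.]), array([360., -69.,  50.])]
```

```bash
cat >> h.py <<'E'
def plan(x,y,z,yaw=None):
    """slide (tool axes, mm) and z turn (8 deg units) from the present pose to a target; yaw = world angle (deg) of tool x, mod 180"""
    s=arm.read_state();r=R.from_quat(s["ee_rot"]);M=r.as_matrix();sl=M.T@(np.array([x,y,z])-s["position"])
    cur=np.degrees(np.arctan2(M[1,0],M[0,0]));d=0 if yaw is None else (yaw-cur+90)%180-90
    print("pos",s["position"].round(1),"yaw",cur.round(1),"slide",sl.round(1),"dr_z",round(-d/8,2),"tilt",M[:,2].round(3),"j1,6",s["joints"][[0,5]].round(2),"t",s["clock"])
E
python3 -c "
from h import *
plan(423.6,77.3,85,-21.8)"
```

```text
pos [231.5 580.  230.3] yaw -21.8 slide [364.8 395.3 146.1] dr_z 0.0 tilt [-0.001 -0.002 -1.   ] j1,6 [ 1.45 -0.26] t 0.1
```

>>> step_arm --motion '[{"slide": [35, 38, 5], "dr": [0, 0, 0], "jaw": 0}, {"slide": [70, 76, 10], "dr": [0, 0, 0], "jaw": 0}, {"slide": [105, 114, 20], "dr": [0, 0, 0], "jaw": 0}, {"slide": [140, 152, 30], "dr": [0, 0, 0], "jaw": 0}, {"slide": [175, 190, 45], "dr": [0, 0, 0], "jaw": 0}, {"slide": [210, 228, 60], "dr": [0, 0, 0], "jaw": 0}, {"slide": [245, 266, 75], "dr": [0, 0, 0], "jaw": 0}, {"slide": [280, 304, 90], "dr": [0, 0, 0], "jaw": 0}]'

```text
clock: 1.1
position: [379.2, 192.7, 140.9]
ee_rot: [0.982, -0.188, 0.0, -0.0]
contact_force: [0.4, -0.2, -0.1]
gripper_width: -0.1
grasp_force: 0.0
```

>>> step_arm --motion '[{"slide": [30, 32, 10], "dr": [0, 0, 0], "jaw": 0}, {"slide": [60, 64, 20], "dr": [0, 0, 0], "jaw": 0}, {"slide": [80, 86, 40], "dr": [0, 0, 0], "jaw": 0}, {"slide": [85, 91, 56], "dr": [0, 0, 0], "jaw": 0}, {"slide": [85, 91, 56], "dr": [0, 0, 0], "jaw": 0}, {"slide": [85, 91, 56], "dr": [0, 0, 0], "jaw": 0}, {"slide": [85, 91, 56], "dr": [0, 0, 0], "jaw": 0}, {"slide": [85, 91, 56], "dr": [0, 0, 0], "jaw": 0}]'

```text
clock: 2.1
position: [424.4, 78.9, 85.8]
ee_rot: [0.982, -0.188, 0.0, -0.0]
contact_force: [-0.0, -0.3, -0.5]
gripper_width: 0.0
grasp_force: 0.0
```

```bash
python3 -c "
from h import *
plan(423.6,77.3,43)
cv2.imwrite('pics/s1.png',optics.get_image('scene'))
cv2.imwrite('pics/t1.png',optics.get_image('top'))
s=arm.read_state();print(s['contact_force'],s['gripper_width'])
for n in I: print(proj(n,s['position']))
a=cv2.imread('pics/s1.png')[200:400,180:400];b=cv2.imread('pics/t1.png')[200:400,180:400];cv2.imwrite('pics/c1.png',cv2.resize(np.hstack([a,b]),(800,364)))"
```

```text
pos [424.4  78.9  85.8] yaw -21.7 slide [-0.2  1.8 42.8] dr_z 0.0 tilt [ 0.001  0.001 -1.   ] j1,6 [0.56 0.63] t 2.1
[ 0.22042756 -0.53857658 -0.11509823] -0.03563346888735049
[300.46738927 273.40477685]
[257.13914199 285.61148193]
```

View pics/c1.png

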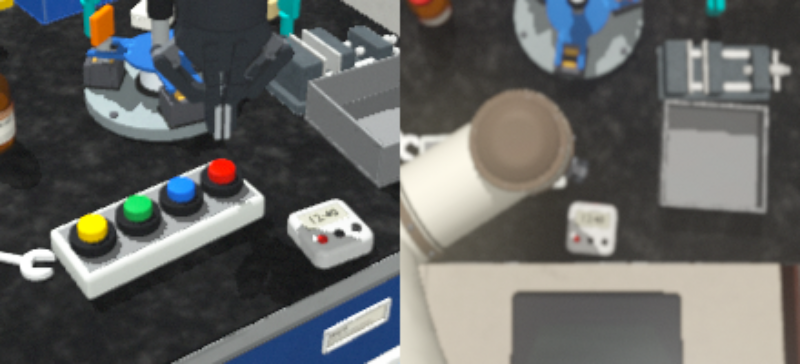

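The fingertips (scene 302,274) match the projection of the TCP and hang above the red key. Pressing red now.

>>> step_arm --motion '[{"slide": [0, 1.5, 20], "dr": [0, 0, 0], "jaw": 0}, {"slide": [0, 1.5, 36], "dr": [0, 0, 0], "jaw": 0}, {"slide": [0, 1.5, 40], "dr": [0, 0, 0], "jaw": 0}, {"slide": [0, 1.5, 42], "dr": [0, 0, 0], "jaw": 0}, {"slide": [0, 1.5, 44], "dr": [0, 0, 0], "jaw": 0}, {"slide": [0, 1.5, 45], "dr": [0, 0, 0], "jaw": 0}, {"slide": [0, 1.5, 46], "dr": [0, 0, 0], "jaw": 0}, {"slide": [0, 1.5, 46], "dr": [0, 0, 0], "jaw": 0}]'

```text
clock: 3.2
position: [423.5, 76.9, 42.2]
ee_rot: [0.982, -0.188, 0.0, 0.0]
contact_force: [-9.8, 1.0, 28.8]
gripper_width: -0.2
grasp_force: 14.2
```

```bash
python3 -c "
from h import *
a=optics.get_image('scene');b=cv2.imread('pics/s1.png')
for im in(a,b): print([(c,A,r[1]) for c,A,r in blob(im,(0,150,100),(5,255,255),(285,275,325,310))])
cv2.imwrite('pics/c2.png',cv2.resize(np.hstack([a[260:330,250:340],b[260:330,250:340]]),None,fx=4,fy=4))"
```

```text
[(array([300.9, 297.4]), 62, (7.0, 14.0))]
[(array([301.7, 293.6]), 181, (13.0, 15.0))]
```

View pics/c2.png

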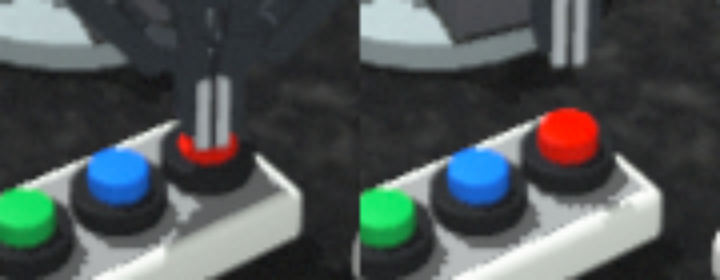

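Left crop shows the red key sunk into its ring under the fingers, so it is fully down. Next is yellow.

>>> step_arm --motion '[{"slide": [0, 0, -15], "dr": [0, 0, 0], "jaw": 0}, {"slide": [0, 0, -28], "dr": [0, 0, 0], "jaw": 0}, {"slide": [-15, -32, -28], "dr": [0, 0, 0], "jaw": 0}, {"slide": [-30, -64, -28], "dr": [0, 0, 0], "jaw": 0}, {"slide": [-45, -96, -28], "dr": [0, 0, 0], "jaw": 0}, {"slide": [-58, -125.5, -28], "dr": [0, 0, 0], "jaw": 0}, {"slide": [-58, -125.5, -28], "dr": [0, 0, 0], "jaw": 0}, {"slide": [-58, -125.5, -28], "dr": [0, 0, 0], "jaw": 0}]'

```text
clock: 4.25
position: [416.1, 214.6, 67.3]
ee_rot: [0.982, -0.189, -0.0, 0.0]
contact_force: [0.2, -0.4, 0.1]
gripper_width: -0.0
grasp_force: 0.0
```

>>> step_arm --motion '[{"slide": [0, 0, 14], "dr": [0, 0, 0], "jaw": 0}, {"slide": [0, 0, 20], "dr": [0, 0, 0], "jaw": 0}, {"slide": [0, 0, 22], "dr": [0, 0, 0], "jaw": 0}, {"slide": [0, 0, 24], "dr": [0, 0, 0], "jaw": 0}, {"slide": [0, 0, 26], "dr": [0, 0, 0], "jaw": 0}, {"slide": [0, 0, 27.5], "dr": [0, 0, 0], "jaw": 0}, {"slide": [0, 0, 27.5], "dr": [0, 0, 0], "jaw": 0}, {"slide": [0, 0, 27.5], "dr": [0, 0, 0], "jaw": 0}]'

```text
clock: 5.25
position: [416.1, 214.1, 42.2]
ee_rot: [0.982, -0.188, 0.0, 0.001]
contact_force: [-5.8, -6.1, 23.4]
gripper_width: -0.2
grasp_force: 11.8
```

>>> step_arm --motion '[{"slide": [0, 0, -15], "dr": [0, 0, 0], "jaw": 0}, {"slide": [0, 0, -28], "dr": [0, 0, 0], "jaw": 0}, {"slide": [10, 21, -28], "dr": [0, 0, 0], "jaw": 0}, {"slide": [20, 42, -28], "dr": [0, 0, 0], "jaw": 0}, {"slide": [30, 63, -28], "dr": [0, 0, 0], "jaw": 0}, {"slide": [38.5, 82.5, -28], "dr": [0, 0, 0], "jaw": 0}, {"slide": [38.5, 82.5, -28], "dr": [0, 0, 0], "jaw": 0}, {"slide": [38.5, 82.5, -28], "dr": [0, 0, 0], "jaw": 0}]'

```text
clock: 6.25
position: [422.1, 124.8, 68.1]
ee_rot: [0.982, -0.189, 0.0, -0.0]
contact_force: [0.1, 0.6, -0.3]
gripper_width: 0.0
grasp_force: 0.0
```

>>> step_arm --motion '[{"slide": [0, 0, 14], "dr": [0, 0, 0], "jaw": 0}, {"slide": [0, 0, 20], "dr": [0, 0, 0], "jaw": 0}, {"slide": [0, 0, 22], "dr": [0, 0, 0], "jaw": 0}, {"slide": [0, 0, 24], "dr": [0, 0, 0], "jaw": 0}, {"slide": [0, 0, 26], "dr": [0, 0, 0], "jaw": 0}, {"slide": [0, 0, 27.5], "dr": [0, 0, 0], "jaw": 0}, {"slide": [0, 0, 28], "dr": [0, 0, 0], "jaw": 0}, {"slide": [0, 0, 28], "dr": [0, 0, 0], "jaw": 0}]'

```text
clock: 7.25
position: [421.8, 124.6, 42.2]
ee_rot: [0.982, -0.188, 0.001, -0.0]
contact_force: [-9.1, 2.5, 24.1]
gripper_width: -0.0
grasp_force: 12.2
```

>>> step_arm --motion '[{"slide": [0, 0, -20], "dr": [0, 0, 0], "jaw": 0}, {"slide": [0, 0, -70], "dr": [0, 0, 0], "jaw": 0}, {"slide": [0, 0, -120], "dr": [0, 0, 0], "jaw": 0}, {"slide": [0, 0, -160], "dr": [0, 0, 0], "jaw": 44}, {"slide": [0, 0, -160], "dr": [0, 0, 0], "jaw": 44}, {"slide": [0, 0, -160], "dr": [0, 0, 0], "jaw": 44}, {"slide": [0, 0, -160], "dr": [0, 0, 0], "jaw": 44}, {"slide": [0, 0, -160], "dr": [0, 0, 0], "jaw": 44}]'

```text
clock: 8.25
position: [421.1, 123.7, 198.7]
ee_rot: [0.982, -0.189, -0.001, 0.001]
contact_force: [-1.1, -0.1, -0.9]
gripper_width: 44.1
grasp_force: 0.0
```

```bash
python3 -c "
from h import *
plan(642,-29,160,21.2)
plan(662,83,160,127.8)
"
```

```text
pos [421.1 123.7 198.7] yaw -21.8 slide [261.8  59.9  38.5] dr_z -5.37 tilt [-0.002 -0.002 -1.   ] j1,6 [0.66 0.53] t 8.25
pos [421.1 123.7 198.7] yaw -21.8 slide [238.9 -51.6  38.3] dr_z 3.8 tilt [-0.002 -0.002 -1.   ] j1,6 [0.66 0.53] t 8.25
```

>>> step_arm --motion '[{"slide": [38, 8.5, 0], "dr": [0, 0, -0.8], "jaw": 44}, {"slide": [76, 17, 0], "dr": [0, 0, -1.6], "jaw": 44}, {"slide": [114, 25.5, 0], "dr": [0, 0, -2.4], "jaw": 44}, {"slide": [152, 34, 10], "dr": [0, 0, -3.2], "jaw": 44}, {"slide": [190, 42.5, 20], "dr": [0, 0, -4], "jaw": 44}, {"slide": [228, 51, 30], "dr": [0, 0, -4.8], "jaw": 44}, {"slide": [262, 60, 38], "dr": [0, 0, -5.4], "jaw": 44}, {"slide": [262, 60, 38], "dr": [0, 0, -5.4], "jaw": 44}]'

```text
clock: 9.25
position: [643.1, -30.3, 159.0]
ee_rot: [0.983, 0.185, -0.002, 0.0]
contact_force: [-0.2, -0.1, -0.5]
gripper_width: 44.0
grasp_force: 0.0
```

```bash
python3 -c "
from h import *
plan(642.5,-29,74,21.2)
"
```

```text
pos [643.1 -30.3 159. ] yaw 21.3 slide [ 0.2 -1.4 85. ] dr_z 0.01 tilt [-0.004 -0.001 -1.   ] j1,6 [0.2  1.74] t 9.25
```

>>> step_arm --motion '[{"slide": [0, -1.5, 20], "dr": [0, 0, 0], "jaw": 44}, {"slide": [0, -1.5, 40], "dr": [0, 0, 0], "jaw": 44}, {"slide": [0, -1.5, 55], "dr": [0, 0, 0], "jaw": 44}, {"slide": [0, -1.5, 68], "dr": [0, 0, 0], "jaw": 44}, {"slide": [0, -1.5, 78], "dr": [0, 0, 0], "jaw": 44}, {"slide": [0, -1.5, 84], "dr": [0, 0, 0], "jaw": 44}, {"slide": [0, -1.5, 84], "dr": [0, 0, 0], "jaw": 44}, {"slide": [0, -1.5, 84], "dr": [0, 0, 0], "jaw": 44}]'

```text
clock: 10.25
position: [641.8, -27.6, 77.5]
ee_rot: [0.983, 0.186, -0.0, 0.0]
contact_force: [1.3, -1.8, -0.0]
gripper_width: 44.0
grasp_force: 0.0
```

```bash
python3 -c "
from h import *
a=optics.get_image('scene')
cv2.imwrite('pics/c3.png',cv2.resize(a[150:290,205:345],None,fx=4,fy=4))"
```

```text
(no output)
```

View pics/c3.png

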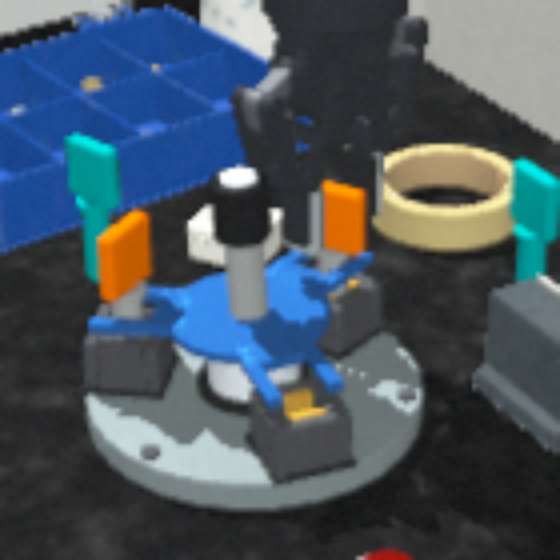

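The fingers straddle the right-hand wing (crop 344,217), with pads at about 317 and 378. Closing.

>>> step_arm --motion '[{"slide": [0, -1, 3], "dr": [0, 0, 0], "jaw": 44}, {"slide": [0, -1, 3], "dr": [0, 0, 0], "jaw": 30}, {"slide": [0, -1, 3], "dr": [0, 0, 0], "jaw": 20}, {"slide": [0, -1, 3], "dr": [0, 0, 0], "jaw": 12}, {"slide": [0, -1, 3], "dr": [0, 0, 0], "jaw": 5}, {"slide": [0, -1, 3], "dr": [0, 0, 0], "jaw": 0}, {"slide": [0, -1, 3], "dr": [0, 0, 0], "jaw": 0}, {"slide": [0, -1, 3], "dr": [0, 0, 0], "jaw": 0}]'

```text
clock: 11.3
position: [641.2, -27.2, 74.7]
ee_rot: [0.983, 0.186, -0.001, 0.0]
contact_force: [-1.2, -4.8, 0.3]
gripper_width: 9.1
grasp_force: 58.5
```

```bash
python3 -c "
from h import *
plan(642.5,-29,74,21.2);s=arm.read_state();print(s['contact_force'],s['wrist_torque'],s['gripper_width'],s['grasp_force'])
"
```

```text
pos [641.2 -27.2  74.7] yaw 21.4 slide [0.6 2.2 0.7] dr_z 0.03 tilt [-0.001 -0.001 -1.   ] j1,6 [0.21 1.73] t 11.3
[-1.21513164 -4.76828243  0.28071693] [-1.70193871  0.28312416 -0.07699476] 9.142037644524597 58.48554074764252
```

>>> step_arm --motion '[{"slide": [0, 1.5, 0], "dr": [0, 0, 0.9], "jaw": 0}, {"slide": [0, 1.5, -0.4], "dr": [0, 0, 1.8], "jaw": 0}, {"slide": [0, 1.5, -0.8], "dr": [0, 0, 0.9], "jaw": 0}, {"slide": [0, 1.5, -1.2], "dr": [0, 0, 0], "jaw": 0}, {"slide": [0, 1.5, -1.6], "dr": [0, 0, -0.9], "jaw": 0}, {"slide": [0, 1.5, -2], "dr": [0, 0, -1.8], "jaw": 0}, {"slide": [0, 1.5, -2.4], "dr": [0, 0, -0.9], "jaw": 0}, {"slide": [0, 1.5, -2.8], "dr": [0, 0, 0], "jaw": 0}]'

```text
clock: 12.3
position: [641.5, -27.2, 75.5]
ee_rot: [0.983, 0.184, -0.001, -0.001]
contact_force: [0.5, -1.5, -6.5]
gripper_width: 9.1
grasp_force: 58.3
```

```bash
python3 -c "
from h import *
plan(642.5,-29,74,21.2);s=arm.read_state();print(s['contact_force'],s['wrist_torque'],s['gripper_width'],s['grasp_force'])
"
```

```text
pos [641.5 -27.2  75.5] yaw 21.2 slide [0.3 2.  1.5] dr_z 0.0 tilt [-0.002  0.001 -1.   ] j1,6 [0.21 1.73] t 12.3
[ 0.5241158  -1.53068841 -6.49045748] [-0.79900209 -0.28420537  0.16777224] 9.138642110025383 58.30242991447449
```

Working as intended (6.5 N). Continuing.

>>> step_arm --motion '[{"slide": [0, 0, -0.4], "dr": [0, 0, 0.9], "jaw": 0}, {"slide": [0, 0, -0.8], "dr": [0, 0, 1.8], "jaw": 0}, {"slide": [0, 0, -1.2], "dr": [0, 0, 0.9], "jaw": 0}, {"slide": [0, 0, -1.6], "dr": [0, 0, 0], "jaw": 0}, {"slide": [0, 0, -2], "dr": [0, 0, -0.9], "jaw": 0}, {"slide": [0, 0, -2.4], "dr": [0, 0, -1.8], "jaw": 0}, {"slide": [0, 0, -2.8], "dr": [0, 0, -0.9], "jaw": 0}, {"slide": [0, 0, -3.2], "dr": [0, 0, 0], "jaw": 0}]'

```text
clock: 13.3
position: [640.6, -27.5, 77.6]
ee_rot: [0.983, 0.184, -0.002, -0.001]
contact_force: [1.9, -2.3, -8.7]
gripper_width: 8.9
grasp_force: 58.3
```

>>> step_arm --motion '[{"slide": [0, 0, -0.4], "dr": [0, 0, 0.9], "jaw": 0}, {"slide": [0, 0, -0.8], "dr": [0, 0, 1.8], "jaw": 0}, {"slide": [0, 0, -1.2], "dr": [0, 0, 0.9], "jaw": 0}, {"slide": [0, 0, -1.6], "dr": [0, 0, 0], "jaw": 0}, {"slide": [0, 0, -2], "dr": [0, 0, -0.9], "jaw": 0}, {"slide": [0, 0, -2.4], "dr": [0, 0, -1.8], "jaw": 0}, {"slide": [0, 0, -2.8], "dr": [0, 0, -0.9], "jaw": 0}, {"slide": [0, 0, -3.2], "dr": [0, 0, 0], "jaw": 0}]'

```text
clock: 14.3
position: [640.4, -27.6, 80.3]
ee_rot: [0.983, 0.184, -0.002, -0.001]
contact_force: [2.8, -3.4, -11.4]
gripper_width: 8.7
grasp_force: 58.4
```

>>> step_arm --motion '[{"slide": [0, 0, -0.3], "dr": [0, 0, 0.9], "jaw": 0}, {"slide": [0, 0, -0.6], "dr": [0, 0, 1.8], "jaw": 0}, {"slide": [0, 0, -0.9], "dr": [0, 0, 0.9], "jaw": 0}, {"slide": [0, 0, -1.2], "dr": [0, 0, 0], "jaw": 0}, {"slide": [0, 0, -1.5], "dr": [0, 0, -0.9], "jaw": 0}, {"slide": [0, 0, -1.8], "dr": [0, 0, -1.8], "jaw": 0}, {"slide": [0, 0, -2.1], "dr": [0, 0, -0.9], "jaw": 0}, {"slide": [0, 0, -2.4], "dr": [0, 0, 0], "jaw": 0}]'

```text
clock: 15.3
position: [640.4, -27.6, 82.6]
ee_rot: [0.983, 0.184, -0.002, -0.001]
contact_force: [1.3, -3.8, -11.8]
gripper_width: 8.7
grasp_force: 61.5
```

```bash
python3 -c "
from h import *
plan(642.5,-29,74,21.2);s=arm.read_state();print(s['contact_force'],s['wrist_torque'],s['gripper_width'],s['grasp_force'])
a=optics.get_image('scene')
cv2.imwrite('pics/c4.png',cv2.resize(a[170:260,250:320],None,fx=6,fy=6))"
```

```text
pos [640.4 -27.6  82.6] yaw 21.2 slide [1.5 2.1 8.6] dr_z -0.0 tilt [-0.005  0.001 -1.   ] j1,6 [0.21 1.73] t 15.3
[  1.34848681  -3.7611318  -11.84052285] [-1.07187567 -0.52161117  0.13818907] 8.713101539762732 61.48250162601471
```

View pics/c4.png

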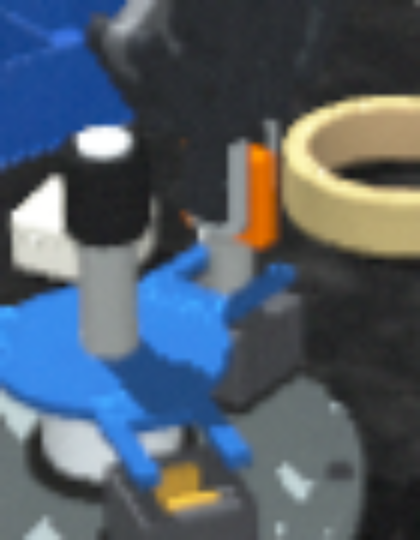

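The pin is rising out (collar well clear of the ears) and the pull holds steady at about 12 N. Continuing.

>>> step_arm --motion '[{"slide": [0, 0, -0.4], "dr": [0, 0, 0.9], "jaw": 0}, {"slide": [0, 0, -0.8], "dr": [0, 0, 1.8], "jaw": 0}, {"slide": [0, 0, -1.2], "dr": [0, 0, 0.9], "jaw": 0}, {"slide": [0, 0, -1.6], "dr": [0, 0, 0], "jaw": 0}, {"slide": [0, 0, -2], "dr": [0, 0, -0.9], "jaw": 0}, {"slide": [0, 0, -2.4], "dr": [0, 0, -1.8], "jaw": 0}, {"slide": [0, 0, -2.8], "dr": [0, 0, -0.9], "jaw": 0}, {"slide": [0, 0, -3.2], "dr": [0, 0, 0], "jaw": 0}]'

```text
clock: 16.35
position: [640.4, -27.6, 86.0]
ee_rot: [0.983, 0.185, -0.002, -0.001]
contact_force: [1.6, -2.8, -12.2]
gripper_width: 8.8
grasp_force: 61.2
```

>>> step_arm --motion '[{"slide": [0, 0, -0.4], "dr": [0, 0, 0.9], "jaw": 0}, {"slide": [0, 0, -0.8], "dr": [0, 0, 1.8], "jaw": 0}, {"slide": [0, 0, -1.2], "dr": [0, 0, 0.9], "jaw": 0}, {"slide": [0, 0, -1.6], "dr": [0, 0, 0], "jaw": 0}, {"slide": [0, 0, -2], "dr": [0, 0, -0.9], "jaw": 0}, {"slide": [0, 0, -2.4], "dr": [0, 0, -1.8], "jaw": 0}, {"slide": [0, 0, -2.8], "dr": [0, 0, -0.9], "jaw": 0}, {"slide": [0, 0, -3.2], "dr": [0, 0, 0], "jaw": 0}]'

```text
clock: 17.35
position: [640.4, -27.6, 89.1]
ee_rot: [0.983, 0.184, -0.002, -0.001]
contact_force: [1.6, -3.2, -14.1]
gripper_width: 9.1
grasp_force: 61.2
```

>>> step_arm --motion '[{"slide": [0, 0, -0.4], "dr": [0, 0, 0.9], "jaw": 0}, {"slide": [0, 0, -0.8], "dr": [0, 0, 1.8], "jaw": 0}, {"slide": [0, 0, -1.2], "dr": [0, 0, 0.9], "jaw": 0}, {"slide": [0, 0, -1.6], "dr": [0, 0, 0], "jaw": 0}, {"slide": [0, 0, -2], "dr": [0, 0, -0.9], "jaw": 0}, {"slide": [0, 0, -2.4], "dr": [0, 0, -1.8], "jaw": 0}, {"slide": [0, 0, -2.8], "dr": [0, 0, -0.9], "jaw": 0}, {"slide": [0, 0, -3.2], "dr": [0, 0, 0], "jaw": 0}]'

```text
clock: 18.35
position: [640.4, -27.6, 92.2]
ee_rot: [0.983, 0.185, -0.003, -0.001]
contact_force: [2.6, -3.8, -14.4]
gripper_width: 9.2
grasp_force: 61.1
```

>>> step_arm --motion '[{"slide": [0, 0, -0.4], "dr": [0, 0, 0.9], "jaw": 0}, {"slide": [0, 0, -0.8], "dr": [0, 0, 1.8], "jaw": 0}, {"slide": [0, 0, -1.2], "dr": [0, 0, 0.9], "jaw": 0}, {"slide": [0, 0, -1.6], "dr": [0, 0, 0], "jaw": 0}, {"slide": [0, 0, -2], "dr": [0, 0, -0.9], "jaw": 0}, {"slide": [0, 0, -2.4], "dr": [0, 0, -1.8], "jaw": 0}, {"slide": [0, 0, -2.8], "dr": [0, 0, -0.9], "jaw": 0}, {"slide": [0, 0, -3.2], "dr": [0, 0, 0], "jaw": 0}]'

```text
clock: 19.35
position: [640.4, -27.7, 95.4]
ee_rot: [0.983, 0.185, -0.003, -0.001]
contact_force: [2.5, -2.8, -14.2]
gripper_width: 8.7
grasp_force: 61.0
```

>>> step_arm --motion '[{"slide": [0, 0, -0.4], "dr": [0, 0, 0.9], "jaw": 0}, {"slide": [0, 0, -0.8], "dr": [0, 0, 1.8], "jaw": 0}, {"slide": [0, 0, -1.2], "dr": [0, 0, 0.9], "jaw": 0}, {"slide": [0, 0, -1.6], "dr": [0, 0, 0], "jaw": 0}, {"slide": [0, 0, -2], "dr": [0, 0, -0.9], "jaw": 0}, {"slide": [0, 0, -2.4], "dr": [0, 0, -1.8], "jaw": 0}, {"slide": [0, 0, -2.8], "dr": [0, 0, -0.9], "jaw": 0}, {"slide": [0, 0, -3.2], "dr": [0, 0, 0], "jaw": 0}]'

```text
clock: 20.35
position: [640.4, -27.9, 98.5]
ee_rot: [0.983, 0.184, -0.003, -0.001]
contact_force: [1.7, -3.5, -14.1]
gripper_width: 9.4
grasp_force: 61.1
```

>>> step_arm --motion '[{"slide": [0, 0, -0.4], "dr": [0, 0, 0.9], "jaw": 0}, {"slide": [0, 0, -0.8], "dr": [0, 0, 1.8], "jaw": 0}, {"slide": [0, 0, -1.2], "dr": [0, 0, 0.9], "jaw": 0}, {"slide": [0, 0, -1.6], "dr": [0, 0, 0], "jaw": 0}, {"slide": [0, 0, -2], "dr": [0, 0, -0.9], "jaw": 0}, {"slide": [0, 0, -2.4], "dr": [0, 0, -1.8], "jaw": 0}, {"slide": [0, 0, -2.8], "dr": [0, 0, -0.9], "jaw": 0}, {"slide": [0, 0, -3.2], "dr": [0, 0, 0], "jaw": 0}]'

```text
clock: 21.35
position: [642.6, -26.7, 105.8]
ee_rot: [0.983, 0.185, 0.001, -0.001]
contact_force: [0.2, 0.7, -1.7]
gripper_width: 8.9
grasp_force: 63.1
```

>>> step_arm --motion '[{"slide": [0, 0, -0.4], "dr": [0, 0, 0.9], "jaw": 0}, {"slide": [0, 0, -0.8], "dr": [0, 0, 1.8], "jaw": 0}, {"slide": [0, 0, -1.2], "dr": [0, 0, 0.9], "jaw": 0}, {"slide": [0, 0, -1.6], "dr": [0, 0, 0], "jaw": 0}, {"slide": [0, 0, -2], "dr": [0, 0, -0.9], "jaw": 0}, {"slide": [0, 0, -2.4], "dr": [0, 0, -1.8], "jaw": 0}, {"slide": [0, 0, -2.8], "dr": [0, 0, -0.9], "jaw": 0}, {"slide": [0, 0, -3.2], "dr": [0, 0, 0], "jaw": 0}]'

```text
clock: 22.35
position: [642.6, -26.7, 109.0]
ee_rot: [0.983, 0.185, 0.001, -0.001]
contact_force: [0.4, -0.0, -1.4]
gripper_width: 9.0
grasp_force: 63.1
```

>>> step_arm --motion '[{"slide": [0, 0, -0.4], "dr": [0, 0, 0.9], "jaw": 0}, {"slide": [0, 0, -0.8], "dr": [0, 0, 1.8], "jaw": 0}, {"slide": [0, 0, -1.2], "dr": [0, 0, 0.9], "jaw": 0}, {"slide": [0, 0, -1.6], "dr": [0, 0, 0], "jaw": 0}, {"slide": [0, 0, -2], "dr": [0, 0, -0.9], "jaw": 0}, {"slide": [0, 0, -2.4], "dr": [0, 0, -1.8], "jaw": 0}, {"slide": [0, 0, -2.8], "dr": [0, 0, -0.9], "jaw": 0}, {"slide": [0, 0, -3.2], "dr": [0, 0, 0], "jaw": 0}]'

```text
clock: 23.35
position: [642.6, -26.7, 112.2]
ee_rot: [0.983, 0.185, 0.001, -0.001]
contact_force: [-0.4, 0.4, -1.1]
gripper_width: 9.3
grasp_force: 63.1
```

>>> step_arm --motion '[{"slide": [0, 0, -12], "dr": [0, 0, 0], "jaw": 0}, {"slide": [0, 0, -24], "dr": [0, 0, 0], "jaw": 0}, {"slide": [0, 0, -36], "dr": [0, 0, 0], "jaw": 0}, {"slide": [0, 0, -48], "dr": [0, 0, 0], "jaw": 0}, {"slide": [0, 0, -62], "dr": [0, 0, 0], "jaw": 0}, {"slide": [0, 0, -76], "dr": [0, 0, 0], "jaw": 0}, {"slide": [0, 0, -90], "dr": [0, 0, 0], "jaw": 0}, {"slide": [0, 0, -90], "dr": [0, 0, 0], "jaw": 0}]'

```text
clock: 24.35
position: [643.0, -27.8, 203.8]
ee_rot: [0.983, 0.186, 0.002, 0.0]
contact_force: [-0.2, -0.2, -1.6]
gripper_width: 9.0
grasp_force: 63.1
```

```bash
python3 -c "
from h import *
plan(425,-140,205,0);s=arm.read_state();print(s['contact_force'],s['gripper_width'],s['grasp_force'])
a=optics.get_image('scene');t=optics.get_image('top');cv2.imwrite('pics/t5.png',t)
cv2.imwrite('pics/c5.png',np.hstack([cv2.resize(a[110:310,200:460],(520,400)),cv2.resize(t[180:330,300:405],(280,400))]))"
```

```text
pos [643.  -27.8 203.8] yaw 21.4 slide [-243.9   24.7   -1.9] dr_z 2.68 tilt [ 0.003  0.    -1.   ] j1,6 [0.21 1.74] t 24.35
[-0.23615428 -0.23198765 -1.61721111] 8.999484300150414 63.067617416381836
```

View pics/c5.png

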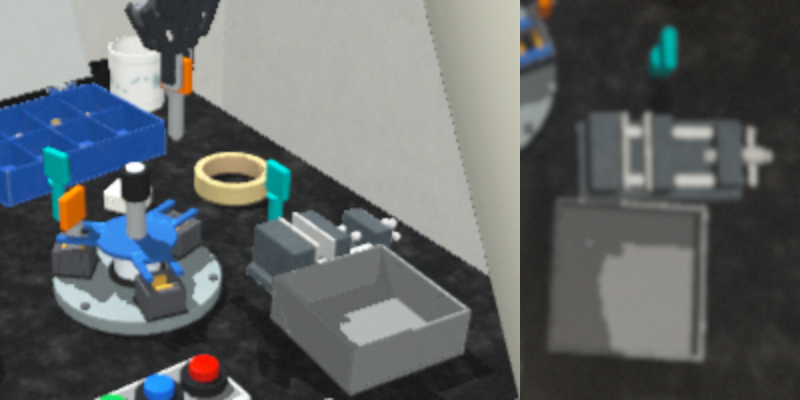

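The pin hangs upright in the gripper. The bin has been knocked aside: its rim corners in the top view are now about (312,256), (370,257), (311,313), (370,314).

```bash
python3 -c "
from h import *
c=[back('top',p,50)[:2] for p in((312.4,256),(370,257),(311,313),(369.5,314))];print(np.round(c,0),np.mean(c,0))
plan(*np.mean(c,0)+[8,0],200,-2)"
```

```text
[[ 495.  -49.]
 [ 493. -185.]
 [ 364.  -44.]
 [ 362. -179.]] [ 428.48929676 -114.09551285]
pos [641.9 -27.8 201.8] yaw 21.4 slide [-222.8    5.3    1.9] dr_z 2.93 tilt [-0.001  0.    -1.   ] j1,6 [0.21 1.74] t 24.45
```

>>> step_arm --motion '[{"slide": [-30, 0, 0], "dr": [0, 0, 0.5], "jaw": 0}, {"slide": [-65, 1, 0], "dr": [0, 0, 1], "jaw": 0}, {"slide": [-100, 2, 0], "dr": [0, 0, 1.5], "jaw": 0}, {"slide": [-135, 3, 0], "dr": [0, 0, 2], "jaw": 0}, {"slide": [-170, 4, 0], "dr": [0, 0, 2.5], "jaw": 0}, {"slide": [-200, 5, 0], "dr": [0, 0, 2.9], "jaw": 0}, {"slide": [-223, 5, 0], "dr": [0, 0, 2.9], "jaw": 0}, {"slide": [-223, 5, 0], "dr": [0, 0, 2.9], "jaw": 0}]'

```text
clock: 25.45
position: [434.8, -114.4, 201.7]
ee_rot: [1.0, -0.016, -0.001, -0.0]
contact_force: [0.3, 0.2, -1.9]
gripper_width: 8.7
grasp_force: 63.1
```

>>> step_arm --motion '[{"slide": [0, 0, 5], "dr": [0, 0.8, 0], "jaw": 0}, {"slide": [0, 0, 15], "dr": [0, 1.6, 0], "jaw": 0}, {"slide": [0, 0, 25], "dr": [0, 2.4, 0], "jaw": 0}, {"slide": [0, 0, 35], "dr": [0, 3.2, 0], "jaw": 0}, {"slide": [0, 0, 45], "dr": [0, 4, 0], "jaw": 0}, {"slide": [0, 0, 50], "dr": [0, 4.8, 0], "jaw": 0}, {"slide": [0, 0, 50], "dr": [0, 4.8, 0], "jaw": 0}, {"slide": [0, 0, 50], "dr": [0, 4.8, 0], "jaw": 0}]'

```text
clock: 26.45
position: [431.5, -145.6, 148.6]
ee_rot: [0.947, -0.006, 0.32, -0.022]
contact_force: [-0.4, -0.5, -1.3]
gripper_width: 9.3
grasp_force: 63.0
```

```bash
python3 -c "
from h import *
plan(432,-114,68);s=arm.read_state();print(s['contact_force'],s['gripper_width'],s['joints'].round(2))
a=optics.get_image('scene')
cv2.imwrite('pics/c6.png',cv2.resize(a[130:310,270:470],None,fx=3,fy=3))"
```

```text
pos [ 431.5 -145.6  148.6] yaw -1.8 slide [-49.2 -27.8  65.5] dr_z 0.0 tilt [ 0.606  0.039 -0.794] j1,6 [-0.04  1.99] t 26.45
[-0.4161196  -0.51313787 -1.28521262] 9.321491787491354 [-0.04  0.   -0.77 -0.41 -0.16  1.99]
```

View pics/c6.png

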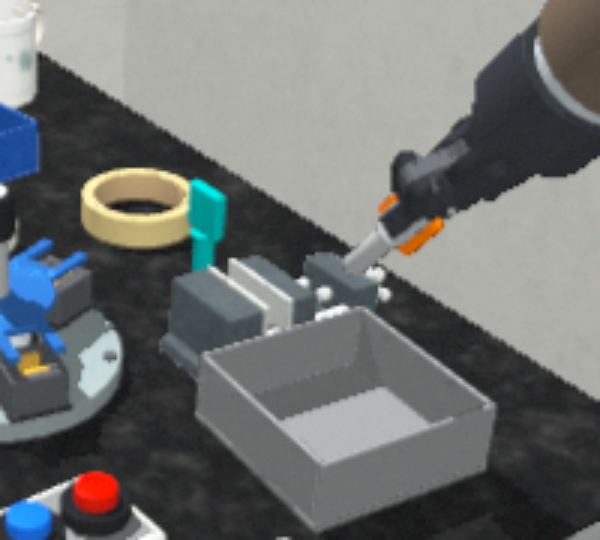

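The tilt ran into joint 5's limit and pushed the tool sideways. I'll reduce it to about 22° and re-plan.

>>> step_arm --motion '[{"slide": [0, 0, -2], "dr": [0, -0.5, 0], "jaw": 0}, {"slide": [0, 0, -4], "dr": [0, -1, 0], "jaw": 0}, {"slide": [0, 0, -6], "dr": [0, -1.5, 0], "jaw": 0}, {"slide": [0, 0, -8], "dr": [0, -2, 0], "jaw": 0}, {"slide": [0, 0, -10], "dr": [0, -2.2, 0], "jaw": 0}, {"slide": [0, 0, -10], "dr": [0, -2.2, 0], "jaw": 0}, {"slide": [0, 0, -10], "dr": [0, -2.2, 0], "jaw": 0}, {"slide": [0, 0, -10], "dr": [0, -2.2, 0], "jaw": 0}]'

```text
clock: 27.5
position: [424.7, -146.3, 156.9]
ee_rot: [0.985, -0.003, 0.171, -0.023]
contact_force: [0.1, -1.0, -1.4]
gripper_width: 9.1
grasp_force: 63.0
```

```bash
python3 -c "
from h import *
plan(443,-114,78);s=arm.read_state();print(s['contact_force'],s['gripper_width'],s['joints'].round(2))
"
```

```text
pos [ 424.7 -146.3  156.9] yaw -0.8 slide [ -9.7 -28.6  81.8] dr_z 0.0 tilt [ 0.337  0.044 -0.941] j1,6 [-0.    1.64] t 27.5
[ 0.07719678 -1.03840712 -1.41395779] 9.087423905003552 [-0.    0.03 -0.69 -0.09 -0.51  1.64]
```

>>> step_arm --motion '[{"slide": [5, -10, 0], "dr": [0, 0, 0], "jaw": 0}, {"slide": [8, -20, 0], "dr": [0, 0, 0], "jaw": 0}, {"slide": [8, -28.5, 5], "dr": [0, 0, 0], "jaw": 0}, {"slide": [5, -28.5, 20], "dr": [0, 0, 0], "jaw": 0}, {"slide": [0, -28.5, 40], "dr": [0, 0, 0], "jaw": 0}, {"slide": [-5, -28.5, 60], "dr": [0, 0, 0], "jaw": 0}, {"slide": [-9, -28.5, 75], "dr": [0, 0, 0], "jaw": 0}, {"slide": [-9, -28.5, 75], "dr": [0, 0, 0], "jaw": 0}]'

```text
clock: 28.5
position: [440.9, -114.5, 83.8]
ee_rot: [0.985, -0.003, 0.17, -0.023]
contact_force: [0.1, 0.2, -0.7]
gripper_width: 8.9
grasp_force: 63.0
```

```bash
python3 -c "
from h import *
plan(443,-114,75);s=arm.read_state();print(s['contact_force'],s['gripper_width'],s['joints'].round(2))
a=optics.get_image('scene')
cv2.imwrite('pics/c7.png',cv2.resize(a[130:310,270:470],None,fx=3,fy=3))"
```

```text
pos [ 440.9 -114.5   83.8] yaw -0.8 slide [-1.  -0.1  9. ] dr_z 0.0 tilt [ 0.334  0.044 -0.941] j1,6 [0.1  1.51] t 28.5
[ 0.05965455  0.20859534 -0.67193083] 8.853803147458237 [ 0.1   0.17 -0.8  -0.05 -0.25  1.51]
```

View pics/c7.png

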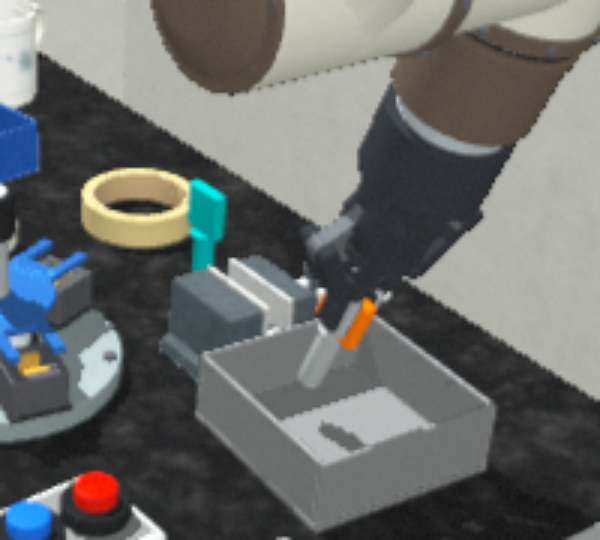

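The pin tip is well inside the bin. Lowering, releasing and retreating along the tool axis.

>>> step_arm --motion '[{"slide": [0, 0, 6], "dr": [0, 0, 0], "jaw": 0}, {"slide": [0, 0, 11], "dr": [0, 0, 0], "jaw": 0}, {"slide": [0, 0, 11], "dr": [0, 0, 0], "jaw": 0}, {"slide": [0, 0, 11], "dr": [0, 0, 0], "jaw": 30}, {"slide": [0, 0, 11], "dr": [0, 0, 0], "jaw": 34}, {"slide": [0, 0, 11], "dr": [0, 0, 0], "jaw": 34}, {"slide": [0, 0, 11], "dr": [0, 0, 0], "jaw": 34}, {"slide": [0, 0, 0], "dr": [0, 0, 0], "jaw": 34}]'

```text
clock: 29.55
position: [441.3, -114.5, 84.6]
ee_rot: [0.985, -0.003, 0.17, -0.023]
contact_force: [-0.2, 0.3, 0.3]
gripper_width: 33.9
grasp_force: 0.0
```

>>> step_arm --motion '[{"slide": [0, 0, -20], "dr": [0, 0, 0], "jaw": 34}, {"slide": [0, 0, -50], "dr": [0, -0.4, 0], "jaw": 40}, {"slide": [0, 0, -80], "dr": [0, -1, 0], "jaw": 44}, {"slide": [0, 0, -110], "dr": [0, -1.6, 0], "jaw": 44}, {"slide": [0, 0, -130], "dr": [0, -2.2, 0], "jaw": 44}, {"slide": [0, 0, -140], "dr": [0, -2.5, 0], "jaw": 44}, {"slide": [0, 0, -140], "dr": [0, -2.5, 0], "jaw": 44}, {"slide": [0, 0, -140], "dr": [0, -2.5, 0], "jaw": 44}]'

```text
clock: 30.55
position: [393.8, -120.6, 216.2]
ee_rot: [1.0, 0.001, -0.003, -0.023]
contact_force: [0.5, -0.3, -0.4]
gripper_width: 44.1
grasp_force: 0.0
```

```bash
python3 -c "
from h import *
plan(661,82.5,170,127.8);s=arm.read_state();print(s['contact_force'],s['joints'].round(2),R.from_quat(s['ee_rot']).as_matrix().round(3).tolist())
a=optics.get_image('scene');t=optics.get_image('top')
for c,A,r in blob(a,(6,130,90),(22,255,255),(340,225,450,300),5): print(c,A)
cv2.imwrite('pics/c8.png',np.hstack([cv2.resize(a[220:310,340:450],(490,400)),cv2.resize(t[240:330,300:370],(310,400))]))"
```

```text
pos [ 393.8 -120.6  216.2] yaw 0.1 slide [ 268.  -200.1   54.1] dr_z 6.54 tilt [-0.005  0.046 -0.999] j1,6 [0.06 1.53] t 30.55
[ 0.50987595 -0.33637951 -0.40184018] [ 0.06  0.04 -0.47 -0.05 -1.07  1.53] [[1.0, 0.002, -0.005], [0.002, -0.999, 0.046], [-0.005, -0.046, -0.999]]
[404.  271.3] 76
```

View pics/c8.png

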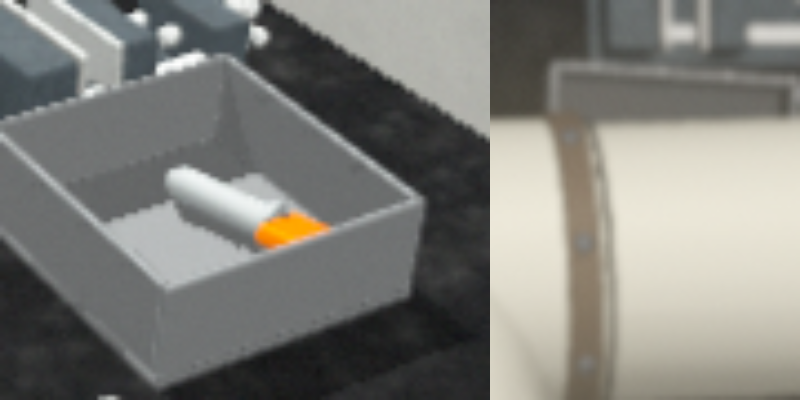

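The pin lies in the bin, inside all the walls (scene 404,271). Now levelling the tool and going to the second pin.

>>> step_arm --motion '[{"slide": [20, -15, 0], "dr": [-0.33, 0, 0], "jaw": 44}, {"slide": [50, -37, 0], "dr": [-0.33, 0, 0], "jaw": 44}, {"slide": [80, -60, 0], "dr": [-0.33, 0, 0], "jaw": 44}, {"slide": [110, -82, 0], "dr": [-0.33, 0, 0], "jaw": 44}, {"slide": [140, -105, 0], "dr": [-0.33, 0, 0], "jaw": 44}, {"slide": [170, -127, 0], "dr": [-0.33, 0, 0], "jaw": 44}, {"slide": [200, -150, 0], "dr": [-0.33, 0, 0], "jaw": 44}, {"slide": [200, -150, 0], "dr": [-0.33, 0, 0], "jaw": 44}]'

```text
clock: 31.65
position: [595.2, 31.1, 220.9]
ee_rot: [1.0, 0.002, -0.003, 0.0]
contact_force: [-0.3, -0.2, -0.6]
gripper_width: 44.1
grasp_force: 0.0
```

```bash
python3 -c "
from h import *
plan(661,82.5,165,127.8)"
```

```text
pos [595.2  31.1 220.9] yaw 0.2 slide [ 66.4 -51.1  55.5] dr_z 6.56 tilt [-0.006 -0.    -1.   ] j1,6 [0.32 1.25] t 31.65
```

>>> step_arm --motion '[{"slide": [10, -7, 0], "dr": [0, 0, 1], "jaw": 44}, {"slide": [20, -15, 0], "dr": [0, 0, 2], "jaw": 44}, {"slide": [32, -25, 0], "dr": [0, 0, 3], "jaw": 44}, {"slide": [44, -34, 10], "dr": [0, 0, 4], "jaw": 44}, {"slide": [56, -43, 20], "dr": [0, 0, 5], "jaw": 44}, {"slide": [66, -51, 35], "dr": [0, 0, 6], "jaw": 44}, {"slide": [66, -51, 50], "dr": [0, 0, 6.55], "jaw": 44}, {"slide": [66, -51, 55], "dr": [0, 0, 6.55], "jaw": 44}]'

```text
clock: 32.65
position: [658.4, 80.3, 165.5]
ee_rot: [0.898, -0.44, -0.004, 0.002]
contact_force: [-0.5, 0.7, 0.2]
gripper_width: 44.2
grasp_force: 0.0
```

```bash
python3 -c "
from h import *
plan(661.5,82,75,127.8)"
```

```text
pos [658.4  80.3 165.5] yaw -52.2 slide [ 1.  -4.1 90.5] dr_z -0.0 tilt [-0.008 -0.001 -1.   ] j1,6 [0.36 0.3 ] t 32.65
```

>>> step_arm --motion '[{"slide": [0.8, -4, 20], "dr": [0, 0, 0], "jaw": 44}, {"slide": [0.8, -4, 40], "dr": [0, 0, 0], "jaw": 44}, {"slide": [0.8, -4, 55], "dr": [0, 0, 0], "jaw": 44}, {"slide": [0.8, -4, 70], "dr": [0, 0, 0], "jaw": 44}, {"slide": [0.8, -4, 80], "dr": [0, 0, 0], "jaw": 44}, {"slide": [0.8, -4, 88], "dr": [0, 0, 0], "jaw": 44}, {"slide": [0.8, -4, 90.5], "dr": [0, 0, 0], "jaw": 44}, {"slide": [0.8, -4, 90.5], "dr": [0, 0, 0], "jaw": 44}]'

```text
clock: 33.65
position: [662.7, 83.0, 75.8]
ee_rot: [0.898, -0.44, -0.003, 0.001]
contact_force: [0.1, 2.3, -0.1]
gripper_width: 43.9
grasp_force: 0.0
```

```bash
python3 -c "
from h import *
plan(661.8,82.8,75,127.8);s=arm.read_state();print(s['contact_force'])
a=optics.get_image('scene')
cv2.imwrite('pics/c9.png',cv2.resize(a[170:260,195:305],None,fx=5,fy=5))"
```

```text
pos [662.7  83.   75.8] yaw -52.3 slide [-0.4  0.8  0.9] dr_z -0.01 tilt [-0.006  0.    -1.   ] j1,6 [0.37 0.3 ] t 33.65
[ 0.10418693  2.32982994 -0.12252333]
```

View pics/c9.png

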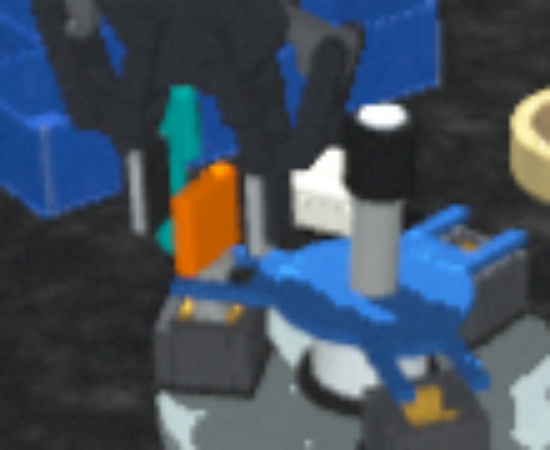

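The wing (crop 207,218) sits between the fingers (137 and 257). Closing.

>>> step_arm --motion '[{"slide": [0, 0.5, 1], "dr": [0, 0, 0], "jaw": 44}, {"slide": [0, 0.5, 1], "dr": [0, 0, 0], "jaw": 30}, {"slide": [0, 0.5, 1], "dr": [0, 0, 0], "jaw": 20}, {"slide": [0, 0.5, 1], "dr": [0, 0, 0], "jaw": 12}, {"slide": [0, 0.5, 1], "dr": [0, 0, 0], "jaw": 5}, {"slide": [0, 0.5, 1], "dr": [0, 0, 0], "jaw": 0}, {"slide": [0, 0.5, 1], "dr": [0, 0, 0], "jaw": 0}, {"slide": [0, 0.5, 1], "dr": [0, 0, 0], "jaw": 0}]'

```text
clock: 34.7
position: [662.5, 82.4, 75.4]
ee_rot: [0.898, -0.44, -0.002, 0.001]
contact_force: [1.9, -0.2, -1.8]
gripper_width: 8.8
grasp_force: 58.4
```

```bash
python3 -c "
from h import *
plan(661.8,82.8,75,127.8);s=arm.read_state();print(s['contact_force'],R.from_quat(s['ee_rot']).inv().apply(s['contact_force']),s['wrist_torque'])"
```

```text
pos [662.5  82.4  75.4] yaw -52.2 slide [-0.8  0.3  0.4] dr_z -0.0 tilt [-0.005 -0.    -1.   ] j1,6 [0.36 0.3 ] t 34.7
[ 1.85929208 -0.19291162 -1.82991825] [ 1.29661006 -1.35926194  1.82043733] [-0.17463431 -0.37907348  0.10687961]
```

Well centred. Twisting and pulling pin two.

>>> step_arm --motion '[{"slide": [0, 0, 0], "dr": [0, 0, 0.9], "jaw": 0}, {"slide": [0, 0, -0.4], "dr": [0, 0, 1.8], "jaw": 0}, {"slide": [0, 0, -0.8], "dr": [0, 0, 0.9], "jaw": 0}, {"slide": [0, 0, -1.2], "dr": [0, 0, 0], "jaw": 0}, {"slide": [0, 0, -1.6], "dr": [0, 0, -0.9], "jaw": 0}, {"slide": [0, 0, -2], "dr": [0, 0, -1.8], "jaw": 0}, {"slide": [0, 0, -2.4], "dr": [0, 0, -0.9], "jaw": 0}, {"slide": [0, 0, -2.8], "dr": [0, 0, 0], "jaw": 0}]'

```text
clock: 35.7
position: [661.6, 82.8, 76.5]
ee_rot: [0.897, -0.442, -0.003, 0.002]
contact_force: [1.2, 0.2, -7.5]
gripper_width: 9.3
grasp_force: 58.2
```

>>> step_arm --motion '[{"slide": [0, 0, -0.4], "dr": [0, 0, 0.9], "jaw": 0}, {"slide": [0, 0, -0.8], "dr": [0, 0, 1.8], "jaw": 0}, {"slide": [0, 0, -1.2], "dr": [0, 0, 0.9], "jaw": 0}, {"slide": [0, 0, -1.6], "dr": [0, 0, 0], "jaw": 0}, {"slide": [0, 0, -2], "dr": [0, 0, -0.9], "jaw": 0}, {"slide": [0, 0, -2.4], "dr": [0, 0, -1.8], "jaw": 0}, {"slide": [0, 0, -2.8], "dr": [0, 0, -0.9], "jaw": 0}, {"slide": [0, 0, -3.2], "dr": [0, 0, 0], "jaw": 0}]'

```text
clock: 36.7
position: [661.2, 82.9, 78.8]
ee_rot: [0.897, -0.442, -0.004, 0.002]
contact_force: [1.4, 1.0, -9.3]
gripper_width: 9.0
grasp_force: 58.1
```

>>> step_arm --motion '[{"slide": [0, 0, -0.4], "dr": [0, 0, 0.9], "jaw": 0}, {"slide": [0, 0, -0.8], "dr": [0, 0, 1.8], "jaw": 0}, {"slide": [0, 0, -1.2], "dr": [0, 0, 0.9], "jaw": 0}, {"slide": [0, 0, -1.6], "dr": [0, 0, 0], "jaw": 0}, {"slide": [0, 0, -2], "dr": [0, 0, -0.9], "jaw": 0}, {"slide": [0, 0, -2.4], "dr": [0, 0, -1.8], "jaw": 0}, {"slide": [0, 0, -2.8], "dr": [0, 0, -0.9], "jaw": 0}, {"slide": [0, 0, -3.2], "dr": [0, 0, 0], "jaw": 0}]'

```text
clock: 37.7
position: [661.0, 82.9, 81.4]
ee_rot: [0.897, -0.443, -0.004, 0.002]
contact_force: [1.8, 1.0, -11.6]
gripper_width: 9.0
grasp_force: 58.2
```

>>> step_arm --motion '[{"slide": [0, 0, -0.4], "dr": [0, 0, 0.9], "jaw": 0}, {"slide": [0, 0, -0.8], "dr": [0, 0, 1.8], "jaw": 0}, {"slide": [0, 0, -1.2], "dr": [0, 0, 0.9], "jaw": 0}, {"slide": [0, 0, -1.6], "dr": [0, 0, 0], "jaw": 0}, {"slide": [0, 0, -2], "dr": [0, 0, -0.9], "jaw": 0}, {"slide": [0, 0, -2.4], "dr": [0, 0, -1.8], "jaw": 0}, {"slide": [0, 0, -2.8], "dr": [0, 0, -0.9], "jaw": 0}, {"slide": [0, 0, -3.2], "dr": [0, 0, 0], "jaw": 0}]'

```text
clock: 38.7
position: [661.0, 82.8, 84.2]
ee_rot: [0.897, -0.443, -0.004, 0.002]
contact_force: [2.5, 0.5, -13.4]
gripper_width: 9.1
grasp_force: 58.2
```

>>> step_arm --motion '[{"slide": [0, 0, -0.4], "dr": [0, 0, 0.9], "jaw": 0}, {"slide": [0, 0, -0.8], "dr": [0, 0, 1.8], "jaw": 0}, {"slide": [0, 0, -1.2], "dr": [0, 0, 0.9], "jaw": 0}, {"slide": [0, 0, -1.6], "dr": [0, 0, 0], "jaw": 0}, {"slide": [0, 0, -2], "dr": [0, 0, -0.9], "jaw": 0}, {"slide": [0, 0, -2.4], "dr": [0, 0, -1.8], "jaw": 0}, {"slide": [0, 0, -2.8], "dr": [0, 0, -0.9], "jaw": 0}, {"slide": [0, 0, -3.2], "dr": [0, 0, 0], "jaw": 0}]'

```text
clock: 39.7
position: [660.9, 82.9, 87.1]
ee_rot: [0.897, -0.443, -0.005, 0.002]
contact_force: [3.1, 1.6, -13.1]
gripper_width: 9.3
grasp_force: 58.3
```

>>> step_arm --motion '[{"slide": [0, 0, -0.4], "dr": [0, 0, 0.9], "jaw": 0}, {"slide": [0, 0, -0.8], "dr": [0, 0, 1.8], "jaw": 0}, {"slide": [0, 0, -1.2], "dr": [0, 0, 0.9], "jaw": 0}, {"slide": [0, 0, -1.6], "dr": [0, 0, 0], "jaw": 0}, {"slide": [0, 0, -2], "dr": [0, 0, -0.9], "jaw": 0}, {"slide": [0, 0, -2.4], "dr": [0, 0, -1.8], "jaw": 0}, {"slide": [0, 0, -2.8], "dr": [0, 0, -0.9], "jaw": 0}, {"slide": [0, 0, -3.2], "dr": [0, 0, 0], "jaw": 0}]'

```text
clock: 40.7
position: [660.9, 82.9, 90.2]
ee_rot: [0.897, -0.443, -0.005, 0.002]
contact_force: [3.2, 0.5, -13.1]
gripper_width: 9.0
grasp_force: 58.2
```

>>> step_arm --motion '[{"slide": [0, 0, -0.4], "dr": [0, 0, 0.9], "jaw": 0}, {"slide": [0, 0, -0.8], "dr": [0, 0, 1.8], "jaw": 0}, {"slide": [0, 0, -1.2], "dr": [0, 0, 0.9], "jaw": 0}, {"slide": [0, 0, -1.6], "dr": [0, 0, 0], "jaw": 0}, {"slide": [0, 0, -2], "dr": [0, 0, -0.9], "jaw": 0}, {"slide": [0, 0, -2.4], "dr": [0, 0, -1.8], "jaw": 0}, {"slide": [0, 0, -2.8], "dr": [0, 0, -0.9], "jaw": 0}, {"slide": [0, 0, -3.2], "dr": [0, 0, 0], "jaw": 0}]'

```text
clock: 41.7
position: [660.9, 83.0, 93.2]
ee_rot: [0.897, -0.443, -0.005, 0.002]
contact_force: [2.9, 1.8, -13.8]
gripper_width: 8.8
grasp_force: 58.3
```

>>> step_arm --motion '[{"slide": [0, 0, -0.4], "dr": [0, 0, 0.9], "jaw": 0}, {"slide": [0, 0, -0.8], "dr": [0, 0, 1.8], "jaw": 0}, {"slide": [0, 0, -1.2], "dr": [0, 0, 0.9], "jaw": 0}, {"slide": [0, 0, -1.6], "dr": [0, 0, 0], "jaw": 0}, {"slide": [0, 0, -2], "dr": [0, 0, -0.9], "jaw": 0}, {"slide": [0, 0, -2.4], "dr": [0, 0, -1.8], "jaw": 0}, {"slide": [0, 0, -2.8], "dr": [0, 0, -0.9], "jaw": 0}, {"slide": [0, 0, -3.2], "dr": [0, 0, 0], "jaw": 0}]'

```text
clock: 42.7
position: [661.0, 83.0, 96.3]
ee_rot: [0.897, -0.443, -0.005, 0.002]
contact_force: [2.6, 2.1, -14.5]
gripper_width: 9.2
grasp_force: 58.2
```

>>> step_arm --motion '[{"slide": [0, 0, -0.4], "dr": [0, 0, 0.9], "jaw": 0}, {"slide": [0, 0, -0.8], "dr": [0, 0, 1.8], "jaw": 0}, {"slide": [0, 0, -1.2], "dr": [0, 0, 0.9], "jaw": 0}, {"slide": [0, 0, -1.6], "dr": [0, 0, 0], "jaw": 0}, {"slide": [0, 0, -2], "dr": [0, 0, -0.9], "jaw": 0}, {"slide": [0, 0, -2.4], "dr": [0, 0, -1.8], "jaw": 0}, {"slide": [0, 0, -2.8], "dr": [0, 0, -0.9], "jaw": 0}, {"slide": [0, 0, -3.2], "dr": [0, 0, 0], "jaw": 0}]'

```text
clock: 43.7
position: [661.1, 83.2, 99.5]
ee_rot: [0.897, -0.443, -0.005, 0.002]
contact_force: [3.3, 0.9, -14.3]
gripper_width: 8.9
grasp_force: 58.3
```

>>> step_arm --motion '[{"slide": [0, 0, -0.4], "dr": [0, 0, 0.9], "jaw": 0}, {"slide": [0, 0, -0.8], "dr": [0, 0, 1.8], "jaw": 0}, {"slide": [0, 0, -1.2], "dr": [0, 0, 0.9], "jaw": 0}, {"slide": [0, 0, -1.6], "dr": [0, 0, 0], "jaw": 0}, {"slide": [0, 0, -2], "dr": [0, 0, -0.9], "jaw": 0}, {"slide": [0, 0, -2.4], "dr": [0, 0, -1.8], "jaw": 0}, {"slide": [0, 0, -2.8], "dr": [0, 0, -0.9], "jaw": 0}, {"slide": [0, 0, -3.2], "dr": [0, 0, 0], "jaw": 0}]'

```text
clock: 44.7
position: [662.1, 82.4, 106.9]
ee_rot: [0.897, -0.442, -0.003, 0.001]
contact_force: [-0.3, -0.2, -0.9]
gripper_width: 9.1
grasp_force: 60.1
```

>>> step_arm --motion '[{"slide": [0, 0, -0.4], "dr": [0, 0, 0.9], "jaw": 0}, {"slide": [0, 0, -0.8], "dr": [0, 0, 1.8], "jaw": 0}, {"slide": [0, 0, -1.2], "dr": [0, 0, 0.9], "jaw": 0}, {"slide": [0, 0, -1.6], "dr": [0, 0, 0], "jaw": 0}, {"slide": [0, 0, -2], "dr": [0, 0, -0.9], "jaw": 0}, {"slide": [0, 0, -2.4], "dr": [0, 0, -1.8], "jaw": 0}, {"slide": [0, 0, -2.8], "dr": [0, 0, -0.9], "jaw": 0}, {"slide": [0, 0, -3.2], "dr": [0, 0, 0], "jaw": 0}]'

```text
clock: 45.7
position: [662.1, 82.4, 110.1]
ee_rot: [0.897, -0.442, -0.003, 0.001]
contact_force: [0.5, 0.3, -0.6]
gripper_width: 9.2
grasp_force: 60.1
```

>>> step_arm --motion '[{"slide": [0, 0, -12], "dr": [0, 0, 0], "jaw": 0}, {"slide": [0, 0, -26], "dr": [0, 0, 0], "jaw": 0}, {"slide": [0, 0, -42], "dr": [0, 0, 0], "jaw": 0}, {"slide": [0, 0, -60], "dr": [0, 0, 0], "jaw": 0}, {"slide": [0, 0, -80], "dr": [0, 0, 0], "jaw": 0}, {"slide": [0, 0, -100], "dr": [0, 0, 0], "jaw": 0}, {"slide": [0, 0, -116], "dr": [0, 0, 0], "jaw": 0}, {"slide": [0, 0, -116], "dr": [0, 0, 0], "jaw": 0}]'

```text
clock: 46.7
position: [664.0, 82.7, 228.5]
ee_rot: [0.898, -0.44, -0.001, -0.0]
contact_force: [-0.3, 1.0, -1.5]
gripper_width: 9.1
grasp_force: 60.3
```

```bash
python3 -c "
from h import *
s=arm.read_state();print(s['contact_force'],s['gripper_width'],s['grasp_force'])
a=optics.get_image('scene');t=optics.get_image('top');o=cv2.imread('pics/t5.png')
g=lambda i:cv2.cvtColor(i,cv2.COLOR_BGR2GRAY)[250:325,305:400].astype(float)
print('bin shift vs t5 px',cv2.phaseCorrelate(g(o),g(t)), abs(g(o)-g(t)).mean())
print([(c,A) for c,A,r in blob(a,(6,130,90),(22,255,255),(180,80,460,300),8)],[(c,A) for c,A,r in blob(t,(6,130,90),(22,255,255),(225,165,400,320),8)])
plan(443,-114,222,0)"
```

```text
[-0.28505581  1.01892278 -1.47323975] 9.118048416368643 60.25110125541687
bin shift vs t5 px ((-0.03216202321617345, 0.640185284862298), 0.5616812692084715) 8.482947368421053
[(array([228.6, 143.8]), 140), (array([279.8, 250.6]), 36), (array([181.8, 256.3]), 43), (array([404. , 271.3]), 76), (array([182.9, 279.2]), 17)] [(array([246.4, 168.1]), 45), (array([254.8, 186.1]), 17), (array([259.4, 189.7]), 11), (array([305.7, 194.3]), 13), (array([299.9, 196.8]), 8), (array([273.4, 228.1]), 15), (array([272.5, 234.4]), 19), (array([354.5, 299.6]), 222)]
pos [662.9  82.5 225.9] yaw -52.3 slide [ 20.8 294.1   5.2] dr_z -6.53 tilt [-0.006  0.    -1.   ] j1,6 [0.36 0.3 ] t 46.8
```

>>> step_arm --motion '[{"slide": [1, 35, 0], "dr": [0, 0, -0.8], "jaw": 0}, {"slide": [2, 75, 0], "dr": [0, 0, -1.7], "jaw": 0}, {"slide": [3, 115, 0], "dr": [0, 0, -2.6], "jaw": 0}, {"slide": [4, 155, 0], "dr": [0, 0, -3.5], "jaw": 0}, {"slide": [5, 195, 0], "dr": [0, 0, -4.4], "jaw": 0}, {"slide": [6, 235, 0], "dr": [0, 0, -5.3], "jaw": 0}, {"slide": [7, 265, 0], "dr": [0, 0, -6.2], "jaw": 0}, {"slide": [8, 284, 0], "dr": [0, 0, -6.5], "jaw": 0}]'

```text
clock: 47.8
position: [441.7, -98.5, 226.7]
ee_rot: [1.0, -0.002, -0.004, 0.0]
contact_force: [0.5, -0.7, -1.3]
gripper_width: 9.2
grasp_force: 60.4
```

>>> step_arm --motion '[{"slide": [0, 0, 5], "dr": [0, 0, 0], "jaw": 0}, {"slide": [0, 0, 20], "dr": [0, 0.5, 0], "jaw": 0}, {"slide": [0, 0, 35], "dr": [0, 1, 0], "jaw": 0}, {"slide": [0, 0, 50], "dr": [0, 1.5, 0], "jaw": 0}, {"slide": [0, 0, 65], "dr": [0, 2, 0], "jaw": 0}, {"slide": [0, 0, 75], "dr": [0, 2.5, 0], "jaw": 0}, {"slide": [0, 0, 75], "dr": [0, 2.5, 0], "jaw": 0}, {"slide": [0, 0, 75], "dr": [0, 2.5, 0], "jaw": 0}]'

```text
clock: 48.8
position: [444.6, -97.3, 153.1]
ee_rot: [0.985, -0.002, 0.171, 0.0]
contact_force: [0.2, 0.3, -1.6]
gripper_width: 9.3
grasp_force: 60.3
```

```bash
python3 -c "
from h import *
plan(443,-98,85);s=arm.read_state();print(s['contact_force'],s['gripper_width'],s['grasp_force'],s['joints'].round(2))"
```

```text
pos [444.6 -97.3 153.1] yaw -0.2 slide [-24.4   0.6  63.5] dr_z 0.0 tilt [ 0.338 -0.001 -0.941] j1,6 [0.18 1.25] t 48.8
[ 0.21435622  0.30683644 -1.57195307] 9.268840618818817 60.27099967002869 [ 0.18  0.03 -0.79  0.16 -0.41  1.25]
```

>>> step_arm --motion '[{"slide": [-6, 0.5, 15], "dr": [0, 0, 0], "jaw": 0}, {"slide": [-12, 0.5, 30], "dr": [0, 0, 0], "jaw": 0}, {"slide": [-18, 0.5, 46], "dr": [0, 0, 0], "jaw": 0}, {"slide": [-23, 0.5, 60], "dr": [0, 0, 0], "jaw": 0}, {"slide": [-26.5, 0.5, 69], "dr": [0, 0, 0], "jaw": 0}, {"slide": [-26.5, 0.5, 69], "dr": [0, 0, 0], "jaw": 0}, {"slide": [-26.5, 0.5, 69], "dr": [0, 0, 0], "jaw": 0}, {"slide": [-26.5, 0.5, 69], "dr": [0, 0, 0], "jaw": 0}]'

```text
clock: 49.8
position: [443.3, -100.6, 85.3]
ee_rot: [0.986, -0.001, 0.167, -0.004]
contact_force: [0.1, 0.3, -1.0]
gripper_width: 9.0
grasp_force: 60.3
```

>>> step_arm --motion '[{"slide": [0, 0, 0], "dr": [0, 0, 0], "jaw": 15}, {"slide": [0, 0, 0], "dr": [0, 0, 0], "jaw": 28}, {"slide": [0, 0, 0], "dr": [0, 0, 0], "jaw": 34}, {"slide": [0, 0, 0], "dr": [0, 0, 0], "jaw": 34}, {"slide": [0, 0, 0], "dr": [0, 0, 0], "jaw": 34}, {"slide": [0, 0, -15], "dr": [0, 0, 0], "jaw": 34}, {"slide": [0, 0, -45], "dr": [0, 0, 0], "jaw": 34}, {"slide": [0, 0, -80], "dr": [0, 0, 0], "jaw": 34}]'

```text
clock: 50.8
position: [416.0, -101.2, 160.7]
ee_rot: [0.986, -0.001, 0.166, -0.004]
contact_force: [0.5, 0.3, 0.7]
gripper_width: 34.0
grasp_force: 0.0
```

>>> step_arm --motion '[{"slide": [0, 0, -30], "dr": [0, -0.6, 0], "jaw": 30}, {"slide": [0, 0, -55], "dr": [0, -1.2, 0], "jaw": 10}, {"slide": [0, 0, -70], "dr": [0, -1.8, 0], "jaw": 0}, {"slide": [0, 0, -80], "dr": [0, -2.4, 0], "jaw": 0}, {"slide": [0, 0, -80], "dr": [0, -2.5, 0], "jaw": 0}, {"slide": [0, 0, -80], "dr": [0, -2.5, 0], "jaw": 0}, {"slide": [0, 0, -80], "dr": [0, -2.5, 0], "jaw": 0}, {"slide": [0, 0, -80], "dr": [0, -2.5, 0], "jaw": 0}]'

```text
clock: 51.8
position: [389.6, -101.8, 235.6]
ee_rot: [1.0, -0.001, -0.007, -0.004]
contact_force: [0.8, -1.5, -0.3]
gripper_width: -0.0
grasp_force: 0.0
```

```bash
python3 -c "
from h import *
plan(443,-98,85)
a=optics.get_image('scene');t=optics.get_image('top')
cv2.imwrite('pics/c10.png',np.hstack([cv2.resize(a[220:310,340:450],(400,400)),cv2.resize(a[180:275,210:320],(400,400))]))"
```

```text
pos [ 389.6 -101.8  235.6] yaw -0.1 slide [ 55.5  -2.7 149.9] dr_z 0.0 tilt [-0.014  0.008 -1.   ] j1,6 [0.14 1.43] t 51.8
```

View pics/c10.png

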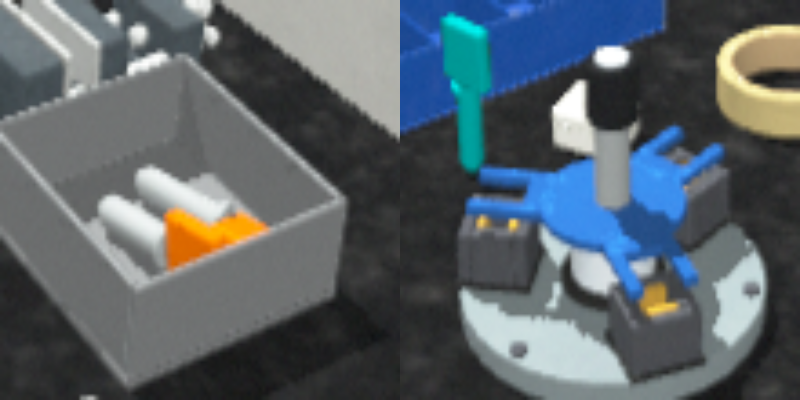

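Both pins lie inside the bin and all three mounts are empty. Next is the hub knob: straddle it with open fingers, with the closing line along the presumed drive y (world 80°).

```bash
python3 -c "
from h import *
plan(619.5,33,180,-10.1)"
```

```text
pos [ 389.9 -101.8  235.8] yaw -0.1 slide [ 230.2 -134.7   53.7] dr_z 1.25 tilt [-0.014  0.008 -1.   ] j1,6 [0.14 1.43] t 51.9
```

>>> step_arm --motion '[{"slide": [35, -20, 0], "dr": [0, 0, 0.2], "jaw": 10}, {"slide": [70, -41, 0], "dr": [0, 0, 0.4], "jaw": 30}, {"slide": [105, -62, 0], "dr": [0, 0, 0.6], "jaw": 44}, {"slide": [140, -82, 5], "dr": [0, 0, 0.8], "jaw": 44}, {"slide": [175, -103, 15], "dr": [0, 0, 1], "jaw": 44}, {"slide": [210, -123, 25], "dr": [0, 0, 1.25], "jaw": 44}, {"slide": [230, -134.5, 40], "dr": [0, 0, 1.25], "jaw": 44}, {"slide": [230, -134.5, 50], "dr": [0, 0, 1.25], "jaw": 44}]'

```text
clock: 52.9
position: [620.2, 33.5, 181.9]
ee_rot: [0.996, -0.087, -0.008, -0.003]
contact_force: [-0.1, 0.2, -0.4]
gripper_width: 44.1
grasp_force: 0.0
```

```bash
python3 -c "
from h import *
plan(619.5,33,106,-10.1)"
```

```text
pos [620.2  33.5 181.9] yaw -10.0 slide [ 0.6  1.  75.9] dr_z 0.01 tilt [-0.016  0.007 -1.   ] j1,6 [0.31 1.09] t 52.9
```

>>> step_arm --motion '[{"slide": [0.5, 0.5, 15], "dr": [0, 0, 0], "jaw": 44}, {"slide": [0.5, 0.5, 30], "dr": [0, 0, 0], "jaw": 44}, {"slide": [0.5, 0.5, 45], "dr": [0, 0, 0], "jaw": 44}, {"slide": [0.5, 0.5, 58], "dr": [0, 0, 0], "jaw": 44}, {"slide": [0.5, 0.5, 68], "dr": [0, 0, 0], "jaw": 44}, {"slide": [0.5, 0.5, 75], "dr": [0, 0, 0], "jaw": 44}, {"slide": [0.5, 0.5, 75], "dr": [0, 0, 0], "jaw": 44}, {"slide": [0.5, 0.5, 75], "dr": [0, 0, 0], "jaw": 44}]'

```text
clock: 53.9
position: [619.5, 32.9, 109.2]
ee_rot: [0.996, -0.088, -0.007, -0.003]
contact_force: [0.3, -0.2, 0.7]
gripper_width: 43.5
grasp_force: 0.0
```

>>> step_arm --motion '[{"slide": [0, 2, 0], "dr": [0, 0, 0], "jaw": 44}, {"slide": [0, 4, 0], "dr": [0, 0, 0], "jaw": 44}, {"slide": [0, 6, 0], "dr": [0, 0, 0], "jaw": 44}, {"slide": [0, 7, 0], "dr": [0, 0, 0], "jaw": 44}, {"slide": [0, 9, 0], "dr": [0, 0, 0], "jaw": 44}, {"slide": [0, 11, 0], "dr": [0, 0, 0], "jaw": 44}, {"slide": [0, 11, 0], "dr": [0, 0, 0], "jaw": 44}, {"slide": [0, 11, 0], "dr": [0, 0, 0], "jaw": 44}]'

```text
clock: 54.9
position: [617.4, 22.0, 108.8]
ee_rot: [0.996, -0.088, -0.007, -0.003]
contact_force: [-0.7, 1.5, 1.0]
gripper_width: 43.9
grasp_force: 0.7
```

```bash
python3 -c "
from h import *
plan(619.5,33,106,-10.1);print(arm.read_state()['contact_force'])"
```

```text
pos [617.4  22.  108.8] yaw -10.1 slide [  0.2 -11.2   2.9] dr_z 0.0 tilt [-0.013  0.008 -1.   ] j1,6 [0.29 1.11] t 54.9
[-0.67506499  1.53852846  0.9965187 ]
```

The knob yields at about 1.5 N for 4 mm, matching the spring, so the axis is right. Pushing it well over.

>>> step_arm --motion '[{"slide": [0, 2, 0], "dr": [0, 0, 0], "jaw": 44}, {"slide": [0, 4, 0], "dr": [0, 0, 0], "jaw": 44}, {"slide": [0, 6, 0], "dr": [0, 0, 0], "jaw": 44}, {"slide": [0, 7, 0], "dr": [0, 0, 0], "jaw": 44}, {"slide": [0, 8, 0], "dr": [0, 0, 0], "jaw": 44}, {"slide": [0, 9, 0], "dr": [0, 0, 0], "jaw": 44}, {"slide": [0, 9, 0], "dr": [0, 0, 0], "jaw": 44}, {"slide": [0, 9, 0], "dr": [0, 0, 0], "jaw": 44}]'

```text
clock: 55.9
position: [616.0, 13.2, 108.9]
ee_rot: [0.996, -0.088, -0.007, -0.003]
contact_force: [0.9, 4.0, 4.4]
gripper_width: 44.2
grasp_force: 2.5
```

```bash
python3 -c "
from h import *
plan(619.5,33,106,-10.1);print(arm.read_state()['contact_force'])
t=optics.get_image('scene');o=cv2.imread('pics/scene0.png')
for i in(t,o): print([(c,A) for c,A,r in blob(i,(0,0,225),(180,40,255),(250,180,290,210),8)])"
```

```text
pos [616.   13.2 108.9] yaw -10.1 slide [  0.  -20.1   3. ] dr_z 0.0 tilt [-0.013  0.008 -1.   ] j1,6 [0.28 1.12] t 55.9
[0.89659847 4.02191887 4.38337458]
[(array([275.2, 192.1]), 29), (array([258.7, 205.9]), 80)]
[(array([267.3, 192.9]), 32), (array([256.6, 204.9]), 50)]
```

>>> step_arm --motion '[{"slide": [0, 1.5, 0], "dr": [0, 0, 0], "jaw": 44}, {"slide": [0, 1.5, 0], "dr": [0, 0, 0], "jaw": 44}, {"slide": [0, -8, 0], "dr": [0, 0, 0], "jaw": 44}, {"slide": [0, -18, 0], "dr": [0, 0, 0], "jaw": 44}, {"slide": [0, -26, 0], "dr": [0, 0, 0], "jaw": 44}, {"slide": [0, -32, 0], "dr": [0, 0, 0], "jaw": 44}, {"slide": [0, -37, 0], "dr": [0, 0, 0], "jaw": 44}, {"slide": [0, -40, 0], "dr": [0, 0, 0], "jaw": 44}]'

```text
clock: 56.95
position: [621.5, 51.8, 108.6]
ee_rot: [0.996, -0.088, -0.009, -0.002]
contact_force: [-2.8, -3.0, 2.0]
gripper_width: 44.2
grasp_force: 2.1
```

>>> step_arm --motion '[{"slide": [0, 0, 0], "dr": [0, 0, 0], "jaw": 44}, {"slide": [0, -1, 0], "dr": [0, 0, 0], "jaw": 44}, {"slide": [0, -1, 0], "dr": [0, 0, 0], "jaw": 44}, {"slide": [0, -1, 0], "dr": [0, 0, 0], "jaw": 44}, {"slide": [0, -1, 0], "dr": [0, 0, 0], "jaw": 44}, {"slide": [0, -1, 0], "dr": [0, 0, 0], "jaw": 44}, {"slide": [0, -1, 0], "dr": [0, 0, 0], "jaw": 44}, {"slide": [0, -1, 0], "dr": [0, 0, 0], "jaw": 44}]'

```text
clock: 57.95
position: [622.1, 53.1, 108.7]
ee_rot: [0.996, -0.088, -0.008, -0.003]
contact_force: [-4.3, -3.6, 1.9]
gripper_width: 44.2
grasp_force: 2.1
```

```bash
python3 -c "
from h import *
plan(619.5,33,106,-10.1);print(arm.read_state()['contact_force'])
t=optics.get_image('scene')
for i in(t,): print([(c,A) for c,A,r in blob(i,(0,0,225),(180,40,255),(250,180,290,210),8)])
for a in (-.14,-.12,0,.12,.14):
  y=-np.sin(a)*122;print(a,proj('scene',[619.5+.174*y,33+.985*y,16+122*np.cos(a)]))"
```

```text
pos [622.1  53.1 108.7] yaw -10.1 slide [ 1.  20.2  2.5] dr_z -0.0 tilt [-0.015  0.007 -1.   ] j1,6 [0.34 1.06] t 57.95
[-4.34923517 -3.62432933  1.85008126]
[(array([259.8, 194.9]), 37)]
-0.14 [258.95573455 195.28665302]
-0.12 [260.12908586 194.94253429]
0 [267.18908292 193.34294153]
0.12 [274.19568018 192.55051188]
0.14 [275.34992717 192.49719733]
```

The white knob top goes from scene column 275 to 260 (upright is 267), about ±0.13 rad, so both sides are reached. Second round.

>>> step_arm --motion '[{"slide": [0, 8, 0], "dr": [0, 0, 0], "jaw": 44}, {"slide": [0, 18, 0], "dr": [0, 0, 0], "jaw": 44}, {"slide": [0, 26, 0], "dr": [0, 0, 0], "jaw": 44}, {"slide": [0, 32, 0], "dr": [0, 0, 0], "jaw": 44}, {"slide": [0, 37, 0], "dr": [0, 0, 0], "jaw": 44}, {"slide": [0, 41, 0], "dr": [0, 0, 0], "jaw": 44}, {"slide": [0, 41, 0], "dr": [0, 0, 0], "jaw": 44}, {"slide": [0, 41, 0], "dr": [0, 0, 0], "jaw": 44}]'

```text
clock: 59.0
position: [616.5, 13.6, 109.2]
ee_rot: [0.996, -0.088, -0.006, -0.004]
contact_force: [1.0, 3.8, 4.4]
gripper_width: 43.8
grasp_force: 2.3
```

>>> step_arm --motion '[{"slide": [0, -8, 0], "dr": [0, 0, 0], "jaw": 44}, {"slide": [0, -18, 0], "dr": [0, 0, 0], "jaw": 44}, {"slide": [0, -26, 0], "dr": [0, 0, 0], "jaw": 44}, {"slide": [0, -32, 0], "dr": [0, 0, 0], "jaw": 44}, {"slide": [0, -37, 0], "dr": [0, 0, 0], "jaw": 44}, {"slide": [0, -41.5, 0], "dr": [0, 0, 0], "jaw": 44}, {"slide": [0, -41.5, 0], "dr": [0, 0, 0], "jaw": 44}, {"slide": [0, -41.5, 0], "dr": [0, 0, 0], "jaw": 44}]'

```text
clock: 60.0
position: [622.2, 53.5, 108.7]
ee_rot: [0.996, -0.088, -0.008, -0.003]
contact_force: [-3.0, -2.9, 2.3]
gripper_width: 43.8
grasp_force: 2.0
```

>>> step_arm --motion '[{"slide": [0, 4, 0], "dr": [0, 0, 0], "jaw": 44}, {"slide": [0, 8, 0], "dr": [0, 0, 0], "jaw": 44}, {"slide": [0, 12, 0], "dr": [0, 0, 0], "jaw": 44}, {"slide": [0, 16, 0], "dr": [0, 0, 0], "jaw": 44}, {"slide": [0, 19, 0], "dr": [0, 0, 0], "jaw": 44}, {"slide": [0, 20.5, 0], "dr": [0, 0, 0], "jaw": 44}, {"slide": [0, 20.5, 0], "dr": [0, 0, 0], "jaw": 44}, {"slide": [0, 20.5, 0], "dr": [0, 0, 0], "jaw": 44}]'

```text
clock: 61.0
position: [619.3, 33.9, 108.8]
ee_rot: [0.996, -0.088, -0.007, -0.003]
contact_force: [-0.5, -0.6, -0.5]
gripper_width: 44.1
grasp_force: 0.0
```

>>> step_arm --motion '[{"slide": [0, 0, 0], "dr": [0, 0, 0], "jaw": 44}, {"slide": [0, 0, -10], "dr": [0, 0, 0], "jaw": 44}, {"slide": [0, 0, -25], "dr": [0, 0, 0], "jaw": 44}, {"slide": [0, 0, -45], "dr": [0, 0, 0], "jaw": 44}, {"slide": [0, 0, -65], "dr": [0, 0, 0], "jaw": 30}, {"slide": [0, 0, -80], "dr": [0, 0, 0], "jaw": 0}, {"slide": [0, 0, -80], "dr": [0, 0, 0], "jaw": 0}, {"slide": [0, 0, -80], "dr": [0, 0, 0], "jaw": 0}]'

```text
clock: 62.0
position: [619.8, 33.1, 188.1]
ee_rot: [0.996, -0.088, -0.008, -0.003]
contact_force: [0.6, -0.8, -0.0]
gripper_width: -0.0
grasp_force: 0.0
```

```bash
python3 -c "
from h import *
plan(419.2,169.8,72)
t=optics.get_image('scene')
print([(c,A) for c,A,r in blob(t,(0,0,225),(180,40,255),(250,180,290,210),8)])"
```

```text
pos [619.8  33.1 188.1] yaw -10.1 slide [-219.6  -98.8  120.2] dr_z 0.0 tilt [-0.015  0.008 -1.   ] j1,6 [0.31 1.09] t 62.0
[(array([266.7, 193.1]), 36), (array([256.4, 205. ]), 52)]
```

The knob is upright again (scene column 266.7). Now the green key.

>>> step_arm --motion '[{"slide": [-35, -16, 0], "dr": [0, 0, 0], "jaw": 0}, {"slide": [-75, -34, 0], "dr": [0, 0, 0], "jaw": 0}, {"slide": [-115, -52, 10], "dr": [0, 0, 0], "jaw": 0}, {"slide": [-155, -70, 30], "dr": [0, 0, 0], "jaw": 0}, {"slide": [-190, -86, 60], "dr": [0, 0, 0], "jaw": 0}, {"slide": [-219.5, -99, 90], "dr": [0, 0, 0], "jaw": 0}, {"slide": [-219.5, -99, 118], "dr": [0, 0, 0], "jaw": 0}, {"slide": [-219.5, -99, 118], "dr": [0, 0, 0], "jaw": 0}]'

```text
clock: 63.05
position: [418.3, 169.0, 72.6]
ee_rot: [0.996, -0.088, -0.009, -0.001]
contact_force: [-0.0, 0.3, 0.5]
gripper_width: -0.3
grasp_force: 0.0
```

```bash
python3 -c "
from h import *
plan(419.2,169.8,41)"
```

```text
pos [418.3 169.   72.6] yaw -10.0 slide [ 1.4 -1.  31.6] dr_z 0.0 tilt [-0.018  0.004 -1.   ] j1,6 [0.74 0.68] t 63.05
```

>>> step_arm --motion '[{"slide": [1, 0, 12], "dr": [0, 0, 0], "jaw": 0}, {"slide": [1, 0, 20], "dr": [0, 0, 0], "jaw": 0}, {"slide": [1, 0, 24], "dr": [0, 0, 0], "jaw": 0}, {"slide": [1, 0, 27], "dr": [0, 0, 0], "jaw": 0}, {"slide": [1, 0, 30], "dr": [0, 0, 0], "jaw": 0}, {"slide": [1, 0, 32], "dr": [0, 0, 0], "jaw": 0}, {"slide": [1, 0, 32.5], "dr": [0, 0, 0], "jaw": 0}, {"slide": [1, 0, 32.5], "dr": [0, 0, 0], "jaw": 0}]'

```text
clock: 64.05
position: [420.8, 169.9, 42.6]
ee_rot: [0.996, -0.088, -0.007, -0.003]
contact_force: [0.5, -2.8, 5.7]
gripper_width: -0.0
grasp_force: 3.1
```

>>> step_arm --motion '[{"slide": [0, 0, -12], "dr": [0, 0, 0], "jaw": 0}, {"slide": [0, 0, -30], "dr": [0, 0, 0], "jaw": 0}, {"slide": [0, 0, -60], "dr": [0, 0, 0], "jaw": 0}, {"slide": [0, 0, -100], "dr": [0, 0, 0], "jaw": 0}, {"slide": [0, -30, -130], "dr": [0, 0, 0], "jaw": 0}, {"slide": [0, -60, -150], "dr": [0, 0, 0], "jaw": 0}, {"slide": [0, -60, -150], "dr": [0, 0, 0], "jaw": 0}, {"slide": [0, -60, -150], "dr": [0, 0, 0], "jaw": 0}]'

```text
clock: 65.05
position: [432.2, 227.4, 191.7]
ee_rot: [0.996, -0.088, -0.008, -0.003]
contact_force: [-0.0, -0.5, -0.6]
gripper_width: -0.5
grasp_force: 0.0
```

```bash
python3 -c "
from h import *
cv2.imwrite('pics/end.png',optics.get_image('scene'))"
```

```text
(no output)
```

View pics/end.png

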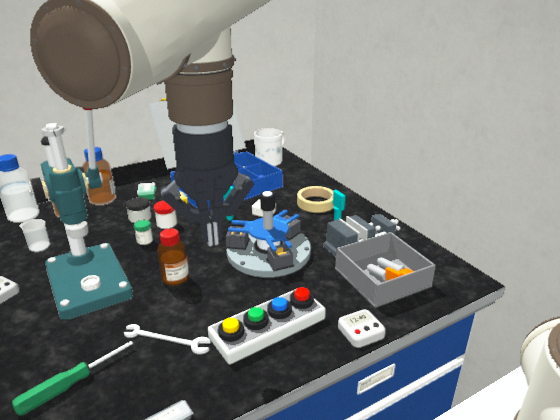

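The final scene shows both pins in the bin at (395,271), the knob upright and the bottle untouched. The green press reached only 5.7 N at z 42.6, against 42.2 for the other keys, so I'll press it again a bit deeper.

>>> step_arm --motion '[{"slide": [-1, 30, 20], "dr": [0, 0, 0], "jaw": 0}, {"slide": [-1, 60, 50], "dr": [0, 0, 0], "jaw": 0}, {"slide": [-1, 60, 95], "dr": [0, 0, 0], "jaw": 0}, {"slide": [-1, 60, 125], "dr": [0, 0, 0], "jaw": 0}, {"slide": [-1, 60, 140], "dr": [0, 0, 0], "jaw": 0}, {"slide": [-1, 60, 146], "dr": [0, 0, 0], "jaw": 0}, {"slide": [-1, 60, 150], "dr": [0, 0, 0], "jaw": 0}, {"slide": [-1, 60, 152.5], "dr": [0, 0, 0], "jaw": 0}]'

```text
clock: 66.1
position: [418.5, 168.7, 41.9]
ee_rot: [0.996, -0.087, -0.008, -0.001]
contact_force: [-12.1, -5.4, 39.2]
gripper_width: -0.0
grasp_force: 19.4
```

>>> step_arm --motion '[{"slide": [0, 0, 0.3], "dr": [0, 0, 0], "jaw": 0}, {"slide": [0, 0, 0.3], "dr": [0, 0, 0], "jaw": 0}, {"slide": [0, 0, 0.3], "dr": [0, 0, 0], "jaw": 0}, {"slide": [0, 0, 0.3], "dr": [0, 0, 0], "jaw": 0}, {"slide": [0, 0, 0.3], "dr": [0, 0, 0], "jaw": 0}, {"slide": [0, 0, 0.3], "dr": [0, 0, 0], "jaw": 0}, {"slide": [0, 0, 0.3], "dr": [0, 0, 0], "jaw": 0}, {"slide": [0, 0, 0.3], "dr": [0, 0, 0], "jaw": 0}]'

```text
clock: 67.1
position: [418.5, 168.8, 42.2]
ee_rot: [0.996, -0.087, -0.008, -0.002]
contact_force: [-8.2, -5.4, 26.1]
gripper_width: 0.1
grasp_force: 13.4
```

>>> step_arm --motion '[{"slide": [0, 0, -12], "dr": [0, 0, 0], "jaw": 0}, {"slide": [0, 0, -30], "dr": [0, 0, 0], "jaw": 0}, {"slide": [0, 0, -60], "dr": [0, 0, 0], "jaw": 0}, {"slide": [0, 0, -100], "dr": [0, 0, 0], "jaw": 0}, {"slide": [0, 0, -130], "dr": [0, 0, 0], "jaw": 0}, {"slide": [0, 0, -150], "dr": [0, 0, 0], "jaw": 0}, {"slide": [0, 0, -150], "dr": [0, 0, 0], "jaw": 0}, {"slide": [0, 0, -150], "dr": [0, 0, 0], "jaw": 0}]'

```text
clock: 68.1
position: [421.1, 168.9, 188.6]
ee_rot: [0.996, -0.088, -0.008, -0.003]
contact_force: [0.2, -0.2, -0.7]
gripper_width: -0.4
grasp_force: 0.0
```

Green is fully down at the same 42.2 level as the others, and the arm is clear of everything. Handing in.

```bash
python3 -c "
from bench import arm
print(arm.job_done())"
```

```text
the job is handed in; nothing more can be done
None
```

Job handed in at about 68 s: red, yellow and blue pressed in order, both pins present twisted out and left in the bin (mount rise about 4.8 mm at most, worked out from the measured pull), hub rocked to about ±0.13 rad twice each side and upright again, green pressed twice because the first press may have stopped just short; the hand-in gave back no verdict.

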